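# Shake the brass blanks out of the slotted box onto the scale

### The job

Gather all the brass bars in the pan of the spring scale: the ones lying on the bench, and the ones in the slotted box, which has to be turned slot-down over the pan and shaken until it is empty, so that the pan sinks onto its stop. Only then press the scale's lock lever down until it clicks in and stays. In the end the empty box lies flat on its cork mat as it did before, with the slot to the same side, and the other things on the bench are left where they were.

Things in the scene. Friction and masses are not known exactly. Their poses are not given: they have to be found in the camera images.
- slotbox: loose see-through plastic box, floor and ends grey, lying flat on the cork mat: 96 mm long (x), 54 wide (y), 54 high (z), 4 mm walls, 110 to 180 g empty; origin at the centre of its underside. Its only opening is a slot in its +x end, which faces to the robot's left, within 0.7 rad. It holds 3 or 4 bars, kept in while it lies flat by the 14.5 mm sill below the slot
- slot (a point): centre of the slot (38 mm along y, 17 mm along z), on the outer face of the +x end, 27 mm above the underside; inside, 45 deg chutes lead to it. Held slot down (within about 25 deg) and shaken, the box lets the bars out as they line up. If it is gripped across its width with the tool tilted 45 deg towards the slot end, half a turn about the tool axis brings the slot down
- mat: fixed cork mat, 150 x 110 mm, 3 mm thick, where the slotted box belongs; origin at the centre of its underside, on the table, its x is the direction in which the slot faced
- scale: fixed green spring scale; base 150 x 150 mm, 18 mm high, origin at the centre of its underside. Its open square pan stands above the base; a lock lever stands out on its -y side
- pan_floor (a point): centre of the pan's inner floor (40 mm above the table with the pan up); axes as the scale's. The pan is 142 x 142 mm outside, 134 mm inside, its rim is 26 mm above this floor
- pan (a joint): how far the pan has sunk on its spring, m: 0 up, 0.014 on its hard stop. Up to three bars leave it up, four or more bars take it onto the stop
- lever (a joint): angle of the lock lever, rad: 0 up (as at the start), 0.5 fully down. It springs up again (about 6 N at the tip at first, less further down) until it passes 0.36, then the detent draws it to 0.5 and holds it
- lever_tip (a point): middle of the upper face of the lever's black 26 x 30 mm thumb pad, 85 mm from the lever's hinge (hinge along the scale's x, 70 mm above the table, 83 mm to the -y side of the scale's centre); about 104 mm above the table when up, 62 mm when down; the pad is pressed downwards
- blank1: square brass bar, 32 x 12 x 12 mm, 39 g; origin at the centre of one long face (the underside as built, so 6 mm from the bar's centre; any face may be up), x along its length. Starts inside the slotted box; None if absent.
- blank2: square brass bar, 32 x 12 x 12 mm, 39 g; origin at the centre of one long face (the underside as built, so 6 mm from the bar's centre; any face may be up), x along its length. Starts inside the slotted box; None if absent.
- blank3: square brass bar, 32 x 12 x 12 mm, 39 g; origin at the centre of one long face (the underside as built, so 6 mm from the bar's centre; any face may be up), x along its length. Starts inside the slotted box; None if absent.
- blank4: square brass bar, 32 x 12 x 12 mm, 39 g; origin at the centre of one long face (the underside as built, so 6 mm from the bar's centre; any face may be up), x along its length. Starts inside the slotted box; None if absent.
- blank5: square brass bar, 32 x 12 x 12 mm, 39 g; origin at the centre of one long face (the underside as built, so 6 mm from the bar's centre; any face may be up), x along its length. Starts lying on the table; None if absent.
- blank6: square brass bar, 32 x 12 x 12 mm, 39 g; origin at the centre of one long face (the underside as built, so 6 mm from the bar's centre; any face may be up), x along its length. Starts lying on the table; None if absent.
- blank7: square brass bar, 32 x 12 x 12 mm, 39 g; origin at the centre of one long face (the underside as built, so 6 mm from the bar's centre; any face may be up), x along its length. Starts lying on the table; None if absent.
- blank8: square brass bar, 32 x 12 x 12 mm, 39 g; origin at the centre of one long face (the underside as built, so 6 mm from the bar's centre; any face may be up), x along its length. Starts lying on the table; None if absent.
- glue_jar: bystander, to be left alone: glue jar, 60 mm across, 75 mm high; origin under its middle
- rosin: bystander, to be left alone: cake of rosin, 52 mm across; origin under its middle
- finger_plane: bystander, to be left alone: small brass plane, 60 mm long; origin under its middle
- chisel: bystander, to be left alone: chisel, 250 mm long; origin under its middle
- bridge_blank: bystander, to be left alone: thin maple bridge blank, 50 x 42 mm; origin under its middle
- peg_wood: bystander, to be left alone: black tuning peg, 60 mm long; origin under its middle

How it is judged:
On the way, in this order (a step that is already met when the one before it is completed fails the run):
1. all the bars are in the pan and the pan is down on its stop (x of blank1 in the frame of pan_floor between -0.067 and 0.067 m and y of blank1 in the frame of pan_floor between -0.067 and 0.067 m and z of blank1 in the frame of pan_floor between -0.006 and 0.034 m and x of blank2 in the frame of pan_floor between -0.067 and 0.067 m and y of blank2 in the frame of pan_floor between -0.067 and 0.067 m and z of blank2 in the frame of pan_floor between -0.006 and 0.034 m and x of blank3 in the frame of pan_floor between -0.067 and 0.067 m and y of blank3 in the frame of pan_floor between -0.067 and 0.067 m and z of blank3 in the frame of pan_floor between -0.006 and 0.034 m and x of blank4 in the frame of pan_floor between -0.067 and 0.067 m and y of blank4 in the frame of pan_floor between -0.067 and 0.067 m and z of blank4 in the frame of pan_floor between -0.006 and 0.034 m and x of blank5 in the frame of pan_floor between -0.067 and 0.067 m and y of blank5 in the frame of pan_floor between -0.067 and 0.067 m and z of blank5 in the frame of pan_floor between -0.006 and 0.034 m and x of blank6 in the frame of pan_floor between -0.067 and 0.067 m and y of blank6 in the frame of pan_floor between -0.067 and 0.067 m and z of blank6 in the frame of pan_floor between -0.006 and 0.034 m and x of blank7 in the frame of pan_floor between -0.067 and 0.067 m and y of blank7 in the frame of pan_floor between -0.067 and 0.067 m and z of blank7 in the frame of pan_floor between -0.006 and 0.034 m and x of blank8 in the frame of pan_floor between -0.067 and 0.067 m and y of blank8 in the frame of pan_floor between -0.067 and 0.067 m and z of blank8 in the frame of pan_floor between -0.006 and 0.034 m and value of joint pan above 0.0125 m), for 0.3 s.
2. the lock lever is down in its detent (value of joint lever above 0.44 rad), for 0.2 s.
At the end, for the whole second after the job is handed in: Every bar present lies at rest in the pan; the pan is at least 12.5 mm down; the lever is past 0.44 rad; the box lies at rest, its underside down (tilt under 0.12 rad), its origin within 40 mm of the mat's centre, within 0.5 rad of the mat's direction and slot facing the mat's +x (all of step 1 and value of joint lever above 0.44 rad and horizontal distance between slotbox and mat below 0.04 m and angle between slotbox's own z axis and vertical below 0.12 rad and angle between the x axis of slotbox and the x axis of mat, either way round below 0.5 rad and x of slot in the frame of mat above 0 m and height (world z) of slotbox below 0.01 m and linear speed of slotbox below 0.02 m/s and linear speed of each of blank1, blank2, blank3, blank4, blank5, blank6, blank7, blank8 below 0.03 m/s); the robot touches nothing.
It fails at once if a bystander was knocked more than 5 cm away (distance of any of glue_jar, rosin, finger_plane, chisel, bridge_blank, peg_wood from where it was at the start of the episode above 0.05 m).
Of blank1, blank2, blank3, blank4 only 3 to 4 are there at a start; the rules pass over those that are not, and their reading is None.
Of blank5, blank6, blank7, blank8 only 3 to 4 are there at a start; the rules pass over those that are not, and their reading is None.
At some moment in a run one of slotbox, blank5, blank6, blank7, blank8 may be knocked a few centimetres aside while the robot is not near it.
It also fails if it takes over 210 s, if anything falls off the work surface, if the arm or the gripper's body presses on something with over 40 N, if the wrist force passes 120 N, or if a joint passes its speed limit or range.

### The arm

A 6-joint arm with a two-finger parallel gripper is mounted at the origin on the work surface. World frame = base frame: x ahead of the robot, y to its left, z up, the work surface at z = 0. Lengths are in m, angles in rad, forces in N, time in s.
With the tool pointing down it reaches from about 0.35 to 0.775 m from the base axis. Payload 7.3 kg.
Tool frame: the origin (TCP) lies at the centre of the arm's flange, where the gripper is bolted on; the fingertips stand 178 mm ahead of it and the grasp point (between the pads) lies 159 mm ahead of it; z points along the fingers, y is the line along which they close (so a half turn about z gives the same grasp; the last joint's range is limited). The gripper opens to 92 mm and grips with 3 to 60 N. Pads are 19 mm wide; open, the fingers measure 130 mm over their backs; the gripper's body (75 mm by 190 mm) begins 47 mm behind the grasp point.
Start: joints at [1.14, 0.342, 1.524, -0, 1.275, -0.146], TCP at [0.147, 0.504, 0.405] pointing down, gripper open.
Joint ranges: [-2.53, 2.53], [-0.77, 2.02], [0.04, 2.7], [-1, 4.14], [0.28, 2.66], [-3.11, 3.11]. Speed limits (rad/s): [2.57, 2.57, 3.14, 3.14, 3.14, 3.14].

### API

Orientations are given as [roll, pitch, yaw] about the fixed x, y, z axes, in that order (R = Rz(yaw) Ry(pitch) Rx(roll)).
In Python, from cell import robot, cam, workorder gives the robot as it stands (robot), with the cameras (cam) and the job (workorder).
- The arm moves only by the shell command python3 drive.py [OPENING] [FORCE], which reads ROWS from standard input. ROWS is a JSON list of rows, 1 to 8 of them, each an object with the fields trans (a list: dx, dy, dz in shares of 0.4 m (1.0 is 0.4 m)), rot (a list: a rotation vector rx, ry, rz in fractions of the full range, 1 being 4 rad); a field left out counts as zero; each row shifts and turns the commanded pose from where the row before left it, along the tool's axes as they then stand; what a row does not reach is not made up. A row lasts 1/12 s, in which the tool goes at most 0.0417 m and 0.125 rad, less where a joint would pass 70% of its speed; a pose out of reach is approached as far as the arm can. OPENING is the finger opening in m, set as the command begins (- or left out keeps the last). The fingers move at their own pace and stop on an object; FORCE is the grip in N (left out, the last holds). Time passes only in rows, so rows that do not move let the fingers close. It prints the time, the measured TCP pose, the force, the opening and the grip force at its end. Shift and turn numbers lie between -1 and 1, and a call with a number outside is refused. Input that does not fit is refused with a message, and nothing moves.
- robot.observe(): the state, without advancing time (a new reading comes with each control period).
- cam.read_camera(name): name is "scene" or "top"; returns a dict with "image" (384x512x3 uint8, red, green, blue), "fx", "fy", "cx", "cy" (pixels), "pose" (4x4, takes a point from camera to world coordinates). Camera axes: x right, y down, z forward; pixel columns grow to the right and rows downward; lengths in m; the calibration is good to about 2 mm. A picture is of the moment at which its call begins. There is no depth.
- workorder.hand_in(): hands the job in; it is judged then, once.
The state is a dict: "time": time; "qpos": joint angles; "qvel": joint speeds; "joint_efforts": joint torques, N m; "tool_pos": TCP position; "tool_rot": TCP orientation; "contact_force": force on the tool from outside, world axes, zero at the start; "torque": the same for the moment, N m; "opening": finger opening in m; "grip_force": force on a finger pad.
Only numpy, scipy, OpenCV 4.12 (cv2) and the standard library are available. Lean on these libraries where they do the work, as an engineer would, in place of code of your own. Each camera call takes 0.05 s, during which the arm holds its last target. There are 200 camera calls.

## Working session

There is one attempt and no reset: what is moved stays moved. The work goes in short steps, Python scripts to look and compute and a shell command to move; the robot and the scene stay as the last step left them, time stands still between calls to the robot, and variables do not carry over. Pictures are saved under pics/ and viewed, at most 16 in all, crops included, and the job is handed in when it is done.

```bash
ls; mkdir -p pics; python3 - <<'E'
from cell import robot, cam, workorder
import cv2,numpy as np
for n in("top","scene"):
    d=cam.read_camera(n); cv2.imwrite(f"pics/{n}0.png",d["image"][:,:,::-1]); print(n,d["fx"],d["fy"],d["cx"],d["cy"],np.round(d["pose"],4).tolist())
a=[cv2.imread(f"pics/{n}0.png") for n in("top","scene")]
print(robot.observe())
for n,i in zip(("top","scene"),a): cv2.imwrite(f"pics/{n}0b.png",cv2.resize(i,(800,600),interpolation=cv2.INTER_CUBIC))
E
```

```text
cell.py
drive.py
pics
top 381.1927361674701 381.1927361674701 253.5593956461359 190.84306297746943 [[0.0062, -0.9946, 0.1032, 0.4625], [-1.0, -0.0066, -0.0037, 0.0821], [0.0043, -0.1032, -0.9947, 1.267], [0.0, 0.0, 0.0, 1.0]]
scene 490.1564257681339 490.1564257681339 247.5212994308846 192.74732883437736 [[-0.5567, 0.4572, -0.6935, 1.439], [0.8305, 0.2869, -0.4775, 0.6767], [-0.0194, -0.8418, -0.5394, 0.7427], [0.0, 0.0, 0.0, 1.0]]
{'time': 0.1, 'qpos': array([ 1.13998495e+00,  3.42631829e-01,  1.52490975e+00, -2.27611549e-05,
        1.27537817e+00, -1.45970563e-01]), 'qvel': array([-0.00043469, -0.00195351, -0.00197555, -0.00025903,  0.0008583 ,
        0.00027597]), 'joint_efforts': array([ 1.03821516e-03, -4.32001376e+01, -2.44699162e+01,  7.18210987e-02,
        5.25767030e-02, -5.00266879e-05]), 'tool_pos': array([0.14744446, 0.50374732, 0.4041294 ]), 'tool_rot': array([-3.14027650e+00, -1.71495302e-04,  2.85675837e+00]), 'contact_force': array([-0.12766172, -0.46166628,  0.16582121]), 'torque': array([ 0.0648826 ,  0.05328697, -0.03108961]), 'grip_force': 0.0, 'opening': 0.09175902857615052}
```

View pics/top0b.png

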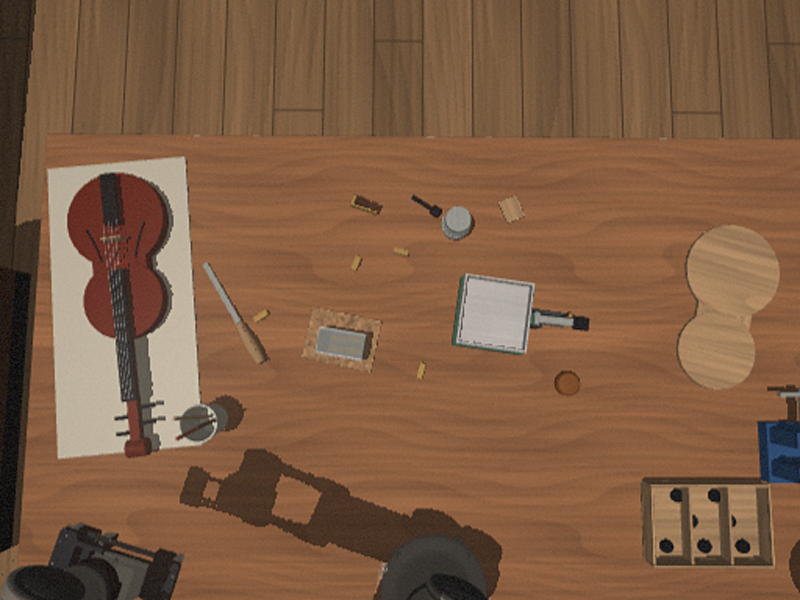

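View pics/scene0b.png

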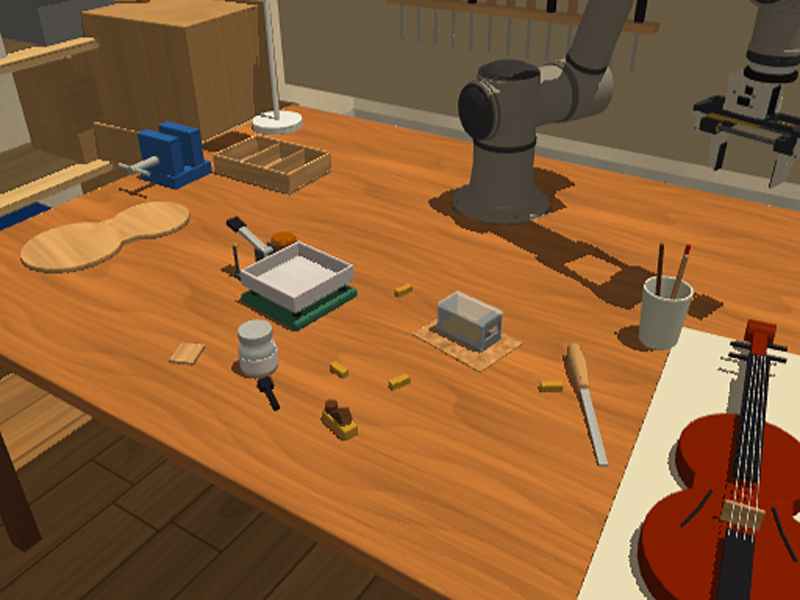

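Top view (800x600 scale): four brass bars at (356,263), (401,252), (261,315) and (421,371). The box on its mat is at (343,342), the scale pan at (495,315), and the lever pad at (582,323), pointing to −y. The scene view shows the slot at (490,328), facing +y.

```bash
cat > h.py <<'E'
from cell import robot, cam, workorder
import cv2,numpy as np
from scipy.spatial.transform import Rotation as Ro
def ray(d,u,v,z):
    P=d["pose"]; r=P[:3,:3]@np.array([(u-d["cx"])/d["fx"],(v-d["cy"])/d["fy"],1]); o=P[:3,3]
    return o+r*(z-o[2])/r[2]
def proj(d,p):
    P=d["pose"]; c=P[:3,:3].T@(np.array(p)-P[:3,3]); return d["fx"]*c[0]/c[2]+d["cx"],d["fy"]*c[1]/c[2]+d["cy"]
def shot(n,name=None):
    d=cam.read_camera(n)
    if name: cv2.imwrite(f"pics/{name}.png",d["image"][:,:,::-1])
    return d
def blobs(d,lo,hi,z,amin=8):
    "hsv-mask blobs: world xy, long-axis angle, area, box size in m"
    m=cv2.inRange(cv2.cvtColor(d["image"],cv2.COLOR_RGB2HSV),lo,hi); out=[]
    n,l,s,c=cv2.connectedComponentsWithStats(m)
    for i in range(1,n):
        if s[i,4]<amin: continue
        v,u=np.nonzero(l==i); w=np.array([ray(d,a,b,z)[:2] for a,b in zip(u,v)])
        e,V=np.linalg.eigh(np.cov(w.T)+1e-12*np.eye(2)); a=np.arctan2(V[1,1],V[0,1])%np.pi
        out.append((w.mean(0).round(4),round(a,3),int(s[i,4]),np.sqrt(12*e[::-1]).round(3),c[i].round(1)))
    return out
def bars(d): return [b for b in blobs(d,(18,120,90),(30,255,255),.011)]
def Rdown(yaw): return Ro.from_euler('xyz',[np.pi,0,yaw])
def rel(grasp,R,L=.159):
    "rotvec first (in place), then the shift in the axes after the turn; grasp = world point of the point L ahead"
    o=robot.observe(); R0=Ro.from_euler('xyz',o["tool_rot"]); tcp=np.array(grasp)-R.apply([0,0,L])
    print("rot",(R0.inv()*R).as_rotvec().round(3),"shift after turn",R.inv().apply(tcp-o["tool_pos"]).round(4),"q",o["qpos"].round(2))
def barrel(b,z=.021):
    o=robot.observe(); q1=np.arctan2(b[0][1],b[0][0]); 
    y0=o["tool_rot"][2]; ys=b[1]; k=np.round((y0-ys)/np.pi); yaw=ys+k*np.pi  # tool x along the bar
    print("yaw",yaw); rel([*b[0],z],Rdown(yaw))
E
python3 - <<'E'
from h import *
d=shot("top")
for b in bars(d): print(b)
hsv=cv2.cvtColor(d["image"],cv2.COLOR_RGB2HSV)
for u,v in((228,168),(257,161),(167,201),(269,237),(314,200),(219,219),(205,220),(293,200),(370,207),(240,205)): print((u,v),hsv[v,u],d["image"][v,u])
E
```

```text
(array([0.7967, 0.1642]), np.float64(0.848), 22, array([0.043, 0.018]), array([228.2, 130.5]))
(array([0.7818, 0.1318]), np.float64(1.131), 8, array([0.022, 0.007]), array([237.8, 134.9]))
(array([0.6932, 0.0671]), np.float64(1.207), 20, array([0.029, 0.009]), array([256.8, 161. ]))
(array([0.6698, 0.1644]), np.float64(2.747), 25, array([0.031, 0.012]), array([227.6, 167.7]))
(array([0.5523, 0.3663]), np.float64(2.224), 16, array([0.023, 0.009]), array([165.9, 202.5]))
(array([0.4422, 0.0256]), np.float64(2.87), 25, array([0.028, 0.011]), array([269.1, 236.8]))
(228, 168) [ 17 137 171] [171 132  79]
(257, 161) [ 18 137 166] [166 129  77]
(167, 201) [ 18 138 175] [175 136  80]
(269, 237) [ 18 137 179] [179 139  83]
(314, 200) [ 14  19 179] [179 172 166]
(219, 219) [ 25  26 129] [129 127 116]
(205, 220) [ 23  17 120] [120 118 112]
(293, 200) [71 64 87] [65 87 73]
(370, 207) [162  33  39] [39 34 37]
(240, 205) [ 14 119 161] [161 120  86]
```

```bash
sed -i 's/(18,120,90),(30,255,255)/(16,115,100),(30,255,255)/' h.py; python3 - <<'E'
from h import *
d=shot("top","top1")
for b in bars(d): print(b)
def quad(m,z,roi):
    k=np.zeros_like(m);u0,v0,u1,v1=roi;k[v0:v1,u0:u1]=m[v0:v1,u0:u1]
    c=max(cv2.findContours(k,0,2)[0],key=cv2.contourArea); w=np.array([ray(d,*p[0],z)[:2] for p in c],np.float32)*1000
    return np.round(cv2.minAreaRect(w),1) if 0 else cv2.minAreaRect(w)
hsv=cv2.cvtColor(d["image"],cv2.COLOR_RGB2HSV)
print("pan rim",quad(cv2.inRange(hsv,(0,0,120),(180,45,255)),.066,(285,165,345,235)))
print("base",quad(cv2.inRange(hsv,(60,50,30),(90,255,255)),.018,(280,165,350,235)))
print("lever",quad(cv2.inRange(hsv,(0,0,0),(180,255,60)),.104,(360,195,385,220)))
print("box",quad(cv2.inRange(hsv,(0,0,80),(180,70,255)),.054,(185,190,250,245)))
im=d["image"][:,:,::-1]; cv2.imwrite("pics/c1.png",cv2.resize(im[180:250,180:400],None,fx=3.6,fy=3.6,interpolation=cv2.INTER_NEAREST))
s=shot("scene"); cv2.imwrite("pics/c2.png",cv2.resize(s["image"][130:250,140:350,::-1],None,fx=3.8,fy=3.8,interpolation=cv2.INTER_CUBIC))
E
```

```text
(array([0.7923, 0.154 ]), np.float64(1.056), 42, array([0.066, 0.017]), array([231.2, 131.8]))
(array([0.695 , 0.0686]), np.float64(1.297), 39, array([0.032, 0.014]), array([256.4, 160.5]))
(array([0.6689, 0.165 ]), np.float64(2.798), 34, array([0.032, 0.012]), array([227.4, 168. ]))
(array([0.5544, 0.365 ]), np.float64(2.175), 38, array([0.033, 0.013]), array([166.3, 201.9]))
(array([0.4424, 0.0254]), np.float64(2.862), 40, array([0.033, 0.013]), array([269.2, 236.7]))
pan rim ((558.8219604492188, -122.44566345214844), (142.83079528808594, 143.3582305908203), 82.1634292602539)
base ((568.1962280273438, -50.905155181884766), (16.490345001220703, 142.91615295410156), 86.92866516113281)
lever ((536.8218994140625, -282.6295166015625), (30.184497833251953, 24.289146423339844), 80.8536148071289)
box ((496.5940246582031, 191.39242553710938), (96.82404327392578, 56.552635192871094), 80.33747100830078)
```

View pics/c1.png

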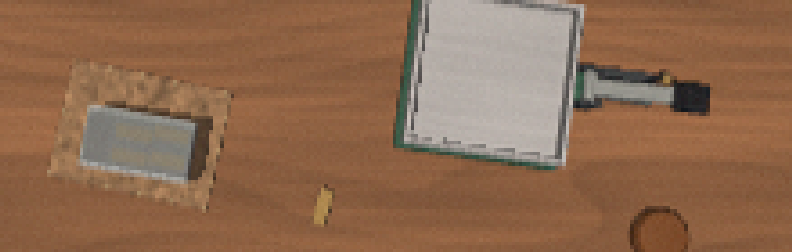

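View pics/c2.png

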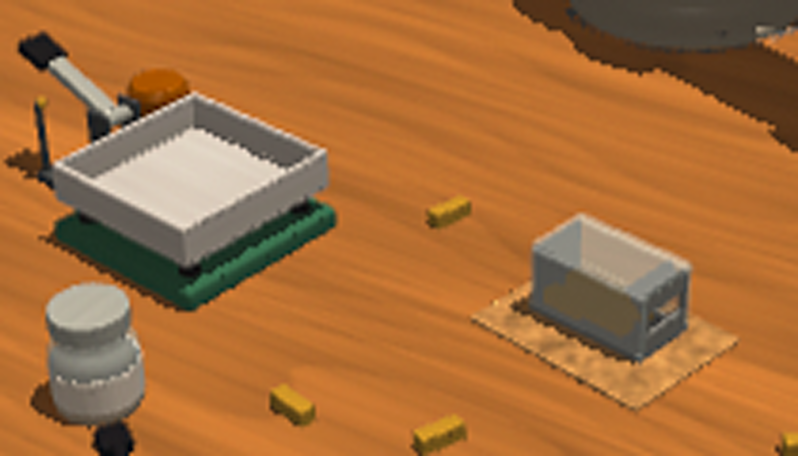

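c1 shows the box at about (145,143), with its slot end to the left. The pan centre is near (490,80) and the black lever pad at (692,97). c2 shows the slot at (667,310) and bars inside the box. I'll start with the bar near the chisel.

```bash
python3 - <<'E'
from h import *
d=shot("top"); B=bars(d); b=[x for x in B if x[0][1]>.3][0]; print(b); barrel(b,.10)
hsv=cv2.cvtColor(d["image"],cv2.COLOR_RGB2HSV)
for p in((200,200),(240,205),(196,226),(235,235),(150,250),(260,205)): print(hsv[p[1],p[0]])
E
```

```text
(array([0.5544, 0.365 ]), np.float64(2.221), 40, array([0.034, 0.013]), array([166.4, 201.9]))
yaw 2.221
rot [-0.     0.     0.636] shift after turn [-0.3568  0.2399  0.1455] q [ 1.14  0.34  1.52 -0.    1.28 -0.15]
[ 13 117 165]
[ 13 120 157]
[ 14 116 160]
[ 14 117 163]
[ 12 135 145]
[ 11 140 137]
```

The rows are not in the units I measure in: shifts go in shares of 0.4 m and turns go in shares of 4 rad. I convert before sending: 0.106 rad is 0.0265.

```bash
echo '[{"rot":[0, 0, 0.0265]}, {"rot":[0, 0, 0.0265]}, {"rot":[0, 0, 0.0265]}, {"rot":[0, 0, 0.0265]}, {"rot":[0, 0, 0.0265]}, {"rot":[0, 0, 0.0265]}]' | python3 drive.py 0.045 20
echo '[{"trans":[-0.0813, 0.0545, 0.0325]}, {"trans":[-0.0813, 0.0545, 0.0325]}, {"trans":[-0.0813, 0.0545, 0.0325]}, {"trans":[-0.0813, 0.0545, 0.0325]}, {"trans":[-0.0813, 0.0545, 0.0325]}, {"trans":[-0.0813, 0.0545, 0.0325]}]' | python3 drive.py
echo '[{"trans":[-0.0813, 0.0545, 0.0325]}, {"trans":[-0.0813, 0.0545, 0.0325]}, {"trans":[-0.0813, 0.0545, 0.0325]}, {"trans":[-0.0813, 0.0545, 0.0325]}, {"trans":[-0.0813, 0.0545, 0.0325]}, {}, {}]' | python3 drive.py
python3 -c "
from h import *
rel([.5544,.365,.021],Rdown(2.2))"
```

```text
time: 0.8
tool_pos: [0.1475, 0.5038, 0.4047]
tool_rot: [-3.142, 0.0, 2.216]
contact_force: [0.8, -0.5, 0.0]
opening: 0.0564
grip_force: 0.0
time: 1.3
tool_pos: [0.3712, 0.4269, 0.3262]
tool_rot: [3.141, -0.0, 2.221]
contact_force: [0.3, 1.2, 0.2]
opening: 0.0448
grip_force: 0.0
time: 1.88
tool_pos: [0.5564, 0.3628, 0.2597]
tool_rot: [-3.139, -0.001, 2.217]
contact_force: [0.0, 0.2, -0.4]
opening: 0.0448
grip_force: 0.0
rot [-0.003 -0.001  0.017] shift after turn [ 0.003  -0.0003  0.0797] q [ 0.46  0.72  1.28  0.    1.14 -0.18]
```

To row units: 0.03 m is 0.075, 0.018 m is 0.045.

```bash
echo '[{"trans":[0.0075, 0, 0.075]}, {"trans":[0, 0, 0.075]}, {"trans":[0, 0, 0.045]}, {}]' | python3 drive.py
echo '[{}, {}, {}, {}, {}, {}]' | python3 drive.py 0.0 20
echo '[{"trans":[0, 0, -0.1]}, {"trans":[0, 0, -0.1]}, {"trans":[0, 0, -0.05]}, {}]' | python3 drive.py
python3 -c "
from h import *
import numpy as np
rel([.545,-.095,.09],Rdown(2.2))
d=shot('top')
for b in bars(d): print(b)"
```

```text
time: 2.22
tool_pos: [0.5508, 0.367, 0.1802]
tool_rot: [-3.135, -0.001, 2.222]
contact_force: [-1.3, -0.7, 0.2]
opening: 0.045
grip_force: 0.0
time: 2.72
tool_pos: [0.5531, 0.3669, 0.1847]
tool_rot: [3.14, 0.0, 2.221]
contact_force: [-0.6, 0.3, 4.3]
opening: 0.0118
grip_force: 20.0
time: 3.05
tool_pos: [0.5541, 0.3674, 0.2903]
tool_rot: [3.131, 0.002, 2.221]
contact_force: [1.1, 0.2, 0.4]
opening: 0.0119
grip_force: 20.0
rot [0.011 0.002 0.021] shift after turn [-0.3685 -0.2794  0.0413] q [ 0.47  0.69  1.25  0.    1.18 -0.18]
(array([0.792 , 0.1541]), np.float64(1.055), 44, array([0.065, 0.017]), array([231.2, 131.8]))
(array([0.6943, 0.0681]), np.float64(1.35), 39, array([0.033, 0.013]), array([256.5, 160.7]))
(array([0.6689, 0.1651]), np.float64(2.797), 38, array([0.034, 0.013]), array([227.4, 168. ]))
(array([ 0.5599, -0.2897]), np.float64(3.11), 8, array([0.014, 0.006]), array([364.5, 201.5]))
(array([0.4421, 0.0258]), np.float64(2.834), 40, array([0.033, 0.013]), array([269. , 236.8]))
```

To row units: -0.032 m is -0.08, -0.0233 m is -0.0583.

```bash
echo '[{"trans":[-0.08, -0.0583, 0]}, {"trans":[-0.08, -0.0583, 0]}, {"trans":[-0.08, -0.0583, 0]}, {"trans":[-0.08, -0.0583, 0]}, {"trans":[-0.08, -0.0583, 0]}, {"trans":[-0.08, -0.0583, 0]}, {"trans":[-0.08, -0.0583, 0]}, {"trans":[-0.08, -0.0583, 0]}]' | python3 drive.py
echo '[{"trans":[-0.08, -0.0583, 0]}, {"trans":[-0.08, -0.0583, 0]}, {"trans":[-0.08, -0.0583, 0]}, {"trans":[-0.08, -0.0583, 0]}, {"trans":[0, 0, 0.075]}, {"trans":[0, 0, 0.075]}, {}]' | python3 drive.py
echo '[{}, {}, {}]' | python3 drive.py 0.045
echo '[{"trans":[0, 0, -0.075]}, {"trans":[0, 0, -0.075]}, {}]' | python3 drive.py
python3 -c "
from h import *
d=shot('top')
B=bars(d)
for b in B: print(b)
for b in B:
  if b[0][0]<.5:barrel(b,.1)"
```

```text
time: 3.77
tool_pos: [0.5586, 0.0483, 0.2822]
tool_rot: [-3.139, -0.002, 2.221]
contact_force: [1.9, -0.6, -0.2]
opening: 0.0115
grip_force: 20.0
time: 4.35
tool_pos: [0.5602, -0.1085, 0.2175]
tool_rot: [-3.135, -0.01, 2.219]
contact_force: [-1.7, -0.1, -0.0]
opening: 0.0116
grip_force: 20.0
time: 4.6
tool_pos: [0.5633, -0.1077, 0.2252]
tool_rot: [3.14, 0.002, 2.222]
contact_force: [0.5, 0.0, -0.2]
opening: 0.0273
grip_force: 0.0
time: 4.85
tool_pos: [0.5645, -0.108, 0.2909]
tool_rot: [3.135, 0.01, 2.222]
contact_force: [2.1, 0.1, 1.0]
opening: 0.0436
grip_force: 0.0
(array([ 0.9769, -0.2582]), np.float64(3.025), 10, array([0.019, 0.016]), array([352.4,  79.8]))
(array([0.7927, 0.1541]), np.float64(1.053), 46, array([0.067, 0.017]), array([231.2, 131.7]))
(array([0.6944, 0.0686]), np.float64(1.326), 40, array([0.031, 0.015]), array([256.4, 160.6]))
(array([0.6692, 0.1649]), np.float64(2.813), 37, array([0.034, 0.012]), array([227.5, 167.9]))
(array([0.4424, 0.0254]), np.float64(2.862), 40, array([0.033, 0.013]), array([269.2, 236.7]))
yaw 2.862
rot [ 0.003  0.009 -0.64 ] shift after turn [0.1536 0.0946 0.0295] q [-0.32  0.54  1.55  0.    1.04 -0.97]
```

To row units: -0.107 rad is -0.0268.

```bash
echo '[{"rot":[0, 0, -0.0268]}, {"rot":[0, 0, -0.0268]}, {"rot":[0, 0, -0.0268]}, {"rot":[0, 0, -0.0268]}, {"rot":[0, 0, -0.0268]}, {"rot":[0, 0, -0.0268]}]' | python3 drive.py 0.045
echo '[{"trans":[0.0768, 0.0473, 0.01]}, {"trans":[0.0768, 0.0473, 0.01]}, {"trans":[0.0768, 0.0473, 0.01]}, {"trans":[0.0768, 0.0473, 0.01]}, {"trans":[0.0768, 0.0473, 0.01]}, {"trans":[0, 0, 0.05]}, {}, {}]' | python3 drive.py
python3 -c "
from h import *
rel([.4424,.0256,.0215],Rdown(2.855))"
```

```text
time: 5.4
tool_pos: [0.5626, -0.1076, 0.2839]
tool_rot: [3.142, 0.0, 2.869]
contact_force: [-0.2, -0.6, 0.4]
opening: 0.0452
grip_force: 0.0
time: 6.07
tool_pos: [0.4412, 0.0253, 0.2438]
tool_rot: [-3.141, -0.0, 2.864]
contact_force: [-0.2, 0.2, 0.1]
opening: 0.0452
grip_force: 0.0
rot [-0.    -0.     0.009] shift after turn [-0.001   0.0006  0.0633] q [-0.12  0.41  1.95 -0.    0.78 -1.41]
```

To row units: 0.032 m is 0.08, 0.03 m is 0.075.

```bash
echo '[{"trans":[-0.0025, 0, 0.075]}, {"trans":[0, 0, 0.08]}, {}]' | python3 drive.py
echo '[{}, {}, {}, {}, {}, {}]' | python3 drive.py 0.0 20
echo '[{"trans":[0, 0, -0.1]}, {"trans":[0, 0, -0.1]}, {"trans":[0, 0, -0.075]}, {"trans":[-0.073, -0.057, 0]}, {"trans":[-0.073, -0.057, 0]}, {"trans":[-0.073, -0.057, 0]}, {"trans":[-0.073, -0.057, 0]}, {"trans":[-0.073, -0.057, 0]}]' | python3 drive.py
echo '[{"trans":[0, 0, 0.075]}, {"trans":[0, 0, 0.075]}, {}]' | python3 drive.py
echo '[{}, {}, {}]' | python3 drive.py 0.045
echo '[{"trans":[0, 0, -0.075]}, {"trans":[0, 0, -0.075]}, {}]' | python3 drive.py
python3 -c "
from h import *
d=shot('top')
B=bars(d)
for b in B: print(b)
for b in B:
  if .6<b[0][0]<.75:barrel(b,.1)"
```

```text
time: 6.32
tool_pos: [0.4435, 0.0239, 0.1796]
tool_rot: [3.141, 0.0, 2.862]
contact_force: [-0.2, -1.0, -0.1]
opening: 0.0449
grip_force: 0.0
time: 6.82
tool_pos: [0.4423, 0.0247, 0.1824]
tool_rot: [3.141, 0.001, 2.863]
contact_force: [-0.3, -0.3, 4.9]
opening: 0.0116
grip_force: 20.0
time: 7.48
tool_pos: [0.5517, -0.1265, 0.2921]
tool_rot: [3.142, 0.0, 2.863]
contact_force: [1.1, 0.1, -1.0]
opening: 0.0119
grip_force: 20.0
time: 7.73
tool_pos: [0.5493, -0.1251, 0.2267]
tool_rot: [3.141, -0.01, 2.862]
contact_force: [-1.1, 0.2, -0.6]
opening: 0.0122
grip_force: 20.0
time: 7.98
tool_pos: [0.5517, -0.1249, 0.2338]
tool_rot: [-3.141, 0.003, 2.863]
contact_force: [-0.3, -0.9, 0.1]
opening: 0.027
grip_force: 0.0
time: 8.23
tool_pos: [0.5527, -0.1252, 0.2991]
tool_rot: [-3.141, 0.013, 2.864]
contact_force: [0.4, -0.5, 0.2]
opening: 0.0442
grip_force: 0.0
(array([0.7927, 0.1549]), np.float64(1.047), 44, array([0.064, 0.018]), array([230.9, 131.6]))
(array([0.6943, 0.0681]), np.float64(1.35), 39, array([0.033, 0.013]), array([256.5, 160.7]))
(array([0.6696, 0.165 ]), np.float64(2.789), 37, array([0.032, 0.013]), array([227.4, 167.8]))
yaw 1.35
rot [0.007 0.008 1.513] shift after turn [0.2196 0.0964 0.0377] q [-0.36  0.52  1.56  0.    1.05 -1.65]
yaw 2.789
rot [-0.     0.01   0.074] shift after turn [-0.0101  0.3127  0.0377] q [-0.36  0.52  1.56  0.    1.05 -1.65]
```

To row units: 0.039 m is 0.0975, 0.004 m is 0.01, 0.074 rad is 0.0185.

```bash
echo '[{"rot":[0, 0, 0.0185]}, {"trans":[-0.003, 0.0975, 0.01]}, {"trans":[-0.003, 0.0975, 0.01]}, {"trans":[-0.003, 0.0975, 0.01]}, {"trans":[-0.003, 0.0975, 0.01]}, {"trans":[-0.003, 0.0975, 0.01]}, {"trans":[-0.003, 0.0975, 0.01]}, {"trans":[-0.003, 0.0975, 0.01]}]' | python3 drive.py 0.045
echo '[{"trans":[-0.003, 0.0975, 0.01]}, {"trans":[0, 0, 0.05]}, {}, {}]' | python3 drive.py
python3 -c "
from h import *
rel([.6695,.165,.0215],Rdown(2.792))"
```

```text
time: 8.95
tool_pos: [0.6535, 0.1304, 0.264]
tool_rot: [3.141, 0.001, 2.789]
contact_force: [0.7, -1.0, 0.3]
opening: 0.045
grip_force: 0.0
time: 9.28
tool_pos: [0.6671, 0.1646, 0.2386]
tool_rot: [-3.14, -0.003, 2.79]
contact_force: [0.0, -0.7, 0.2]
opening: 0.0447
grip_force: 0.0
rot [-0.002 -0.003 -0.002] shift after turn [-0.0021  0.0012  0.0581] q [ 0.13  0.79  1.22 -0.    1.14 -1.09]
```

To row units: 0.03 m is 0.075, 0.0275 m is 0.0688.

```bash
echo '[{"trans":[-0.005, 0.0025, 0.075]}, {"trans":[0, 0, 0.0688]}, {}]' | python3 drive.py
echo '[{}, {}, {}, {}, {}, {}]' | python3 drive.py 0.0 20
echo '[{"trans":[0, 0, -0.1]}, {"trans":[0, 0, -0.1]}, {"trans":[0, 0, -0.075]}, {"trans":[0.0025, -0.1018, 0]}, {"trans":[0.0025, -0.1018, 0]}, {"trans":[0.0025, -0.1018, 0]}, {"trans":[0.0025, -0.1018, 0]}, {"trans":[0.0025, -0.1018, 0]}]' | python3 drive.py
echo '[{"trans":[0.0025, -0.1018, 0]}, {"trans":[0.0025, -0.1018, 0]}, {"trans":[0, 0, 0.075]}, {"trans":[0, 0, 0.075]}, {}]' | python3 drive.py
echo '[{}, {}, {}]' | python3 drive.py 0.045
echo '[{"trans":[0, 0, -0.075]}, {"trans":[0, 0, -0.075]}, {}]' | python3 drive.py
python3 -c "
from h import *
d=shot('top')
B=bars(d)
for b in B: print(b)
for b in B:
  if .6<b[0][0]<.75:barrel(b,.1)"
```

```text
time: 9.53
tool_pos: [0.6696, 0.1629, 0.1797]
tool_rot: [-3.14, -0.003, 2.787]
contact_force: [-0.8, -0.3, 0.9]
opening: 0.0453
grip_force: 0.0
time: 10.03
tool_pos: [0.6703, 0.1646, 0.1831]
tool_rot: [3.141, 0.001, 2.789]
contact_force: [-1.0, -0.8, 3.3]
opening: 0.012
grip_force: 20.0
time: 10.7
tool_pos: [0.594, -0.0259, 0.2925]
tool_rot: [3.142, 0.0, 2.79]
contact_force: [0.7, -0.5, -0.0]
opening: 0.0123
grip_force: 20.0
time: 11.12
tool_pos: [0.5631, -0.1008, 0.2278]
tool_rot: [-3.141, -0.009, 2.787]
contact_force: [-0.8, 1.1, -0.8]
opening: 0.0118
grip_force: 20.0
time: 11.37
tool_pos: [0.566, -0.0999, 0.234]
tool_rot: [3.141, 0.003, 2.79]
contact_force: [0.2, -0.2, 0.2]
opening: 0.0274
grip_force: 0.0
time: 11.62
tool_pos: [0.567, -0.1002, 0.2995]
tool_rot: [3.141, 0.012, 2.79]
contact_force: [1.1, -0.1, 0.5]
opening: 0.0438
grip_force: 0.0
(array([ 1.0816, -0.7961]), np.float64(0.735), 8, array([0.015, 0.01 ]), array([507.4,  51.8]))
(array([0.9791, 0.0687]), np.float64(2.935), 11, array([0.023, 0.012]), array([256.8,  78.5]))
(array([0.7929, 0.1547]), np.float64(1.037), 45, array([0.066, 0.017]), array([231. , 131.6]))
(array([0.6942, 0.0684]), np.float64(1.375), 40, array([0.033, 0.014]), array([256.4, 160.7]))
yaw 1.375
rot [0.007 0.008 1.415] shift after turn [0.1901 0.0926 0.0381] q [-0.31  0.53  1.53  0.    1.06 -1.53]
```

To row units: 0.12 rad is 0.03.

```bash
echo '[{"rot":[0, 0, 0.03]}, {"rot":[0, 0, 0.03]}, {"rot":[0, 0, 0.03]}, {"rot":[0, 0, 0.03]}, {"rot":[0, 0, 0.03]}, {"rot":[0, 0, 0.03]}]' | python3 drive.py 0.045
echo '[{"rot":[0, 0, 0.03]}, {"rot":[0, 0, 0.03]}, {"rot":[0, 0, 0.03]}, {"rot":[0, 0, 0.03]}, {"rot":[0, 0, 0.03]}, {"rot":[0, 0, 0.03]}]' | python3 drive.py
echo '[{"trans":[0.08, 0.0363, 0.0075]}, {"trans":[0.08, 0.0363, 0.0075]}, {"trans":[0.08, 0.0363, 0.0075]}, {"trans":[0.08, 0.0363, 0.0075]}, {"trans":[0.08, 0.0363, 0.0075]}, {"trans":[0.08, 0.0363, 0.0075]}, {"trans":[0, 0, 0.075]}, {}]' | python3 drive.py
echo '[{}]' | python3 drive.py
python3 -c "
from h import *
rel([.6945,.0683,.0215],Rdown(1.35))"
```

```text
time: 12.17
tool_pos: [0.5651, -0.0998, 0.2924]
tool_rot: [3.141, 0.0, 2.064]
contact_force: [-0.5, 0.9, 0.8]
opening: 0.0449
grip_force: 0.0
time: 12.67
tool_pos: [0.5651, -0.0999, 0.2924]
tool_rot: [3.141, -0.0, 1.344]
contact_force: [-0.4, 0.1, 1.0]
opening: 0.045
grip_force: 0.0
time: 13.33
tool_pos: [0.6913, 0.0704, 0.239]
tool_rot: [-3.134, 0.002, 1.352]
contact_force: [-1.2, 0.2, -1.7]
opening: 0.0449
grip_force: 0.0
time: 13.42
tool_pos: [0.6914, 0.0684, 0.2423]
tool_rot: [-3.137, 0.001, 1.35]
contact_force: [0.6, -0.2, 0.4]
opening: 0.0452
grip_force: 0.0
rot [-0.005  0.001  0.   ] shift after turn [0.0006 0.003  0.0618] q [-0.01  0.8   1.19 -0.    1.16  0.21]
```

To row units: 0.0305 m is 0.0763, 0.03 m is 0.075.

```bash
echo '[{"trans":[0, 0.0075, 0.075]}, {"trans":[0, 0, 0.0763]}, {}]' | python3 drive.py
echo '[{}, {}, {}, {}, {}, {}]' | python3 drive.py 0.0 20
echo '[{"trans":[0, 0, -0.1]}, {"trans":[0, 0, -0.1]}, {"trans":[0, 0, -0.075]}, {"trans":[-0.096, -0.032, 0]}, {"trans":[-0.096, -0.032, 0]}, {"trans":[-0.096, -0.032, 0]}, {"trans":[-0.096, -0.032, 0]}, {"trans":[-0.096, -0.032, 0]}]' | python3 drive.py
echo '[{"trans":[-0.096, -0.032, 0]}, {"trans":[0, 0, 0.075]}, {"trans":[0, 0, 0.0625]}, {}]' | python3 drive.py
echo '[{}, {}, {}]' | python3 drive.py 0.045
echo '[{"trans":[0, 0, -0.1]}, {"trans":[0, 0, -0.1]}, {"trans":[0, 0, -0.1]}, {"trans":[0, 0.075, -0.1]}, {}, {}]' | python3 drive.py
python3 -c "
from h import *
d=shot('top','top2')
B=bars(d)
for b in B: print(b)
o=robot.observe();print(o['tool_pos'],o['tool_rot'],o['qpos'])
s=shot('scene');a=cv2.resize(s['image'][120:250,140:350,::-1],(800,495),interpolation=cv2.INTER_CUBIC);cv2.imwrite('pics/c3.png',a)
m=cv2.resize(d['image'][170:250,180:400,::-1],None,fx=3.6,fy=3.6,interpolation=cv2.INTER_CUBIC);cv2.imwrite('pics/c4.png',m)
"
```

```text
time: 13.67
tool_pos: [0.6932, 0.0661, 0.1793]
tool_rot: [-3.133, 0.002, 1.348]
contact_force: [-1.4, -0.3, -1.2]
opening: 0.0451
grip_force: 0.0
time: 14.17
tool_pos: [0.6955, 0.0672, 0.185]
tool_rot: [3.14, -0.0, 1.349]
contact_force: [-1.0, -1.1, 5.1]
opening: 0.0114
grip_force: 20.0
time: 14.83
tool_pos: [0.5892, -0.1071, 0.2942]
tool_rot: [3.141, 0.0, 1.35]
contact_force: [0.4, -1.1, -0.4]
opening: 0.0115
grip_force: 20.0
time: 15.17
tool_pos: [0.5676, -0.1411, 0.2348]
tool_rot: [-3.134, -0.001, 1.347]
contact_force: [-1.7, 0.4, -0.8]
opening: 0.0118
grip_force: 20.0
time: 15.42
tool_pos: [0.5704, -0.1403, 0.2405]
tool_rot: [3.138, 0.0, 1.35]
contact_force: [-0.3, 0.0, 0.2]
opening: 0.0274
grip_force: 0.0
time: 15.92
tool_pos: [0.5948, -0.1458, 0.3959]
tool_rot: [3.134, 0.001, 1.35]
contact_force: [-0.7, 0.0, -0.8]
opening: 0.0448
grip_force: 0.0
(array([0.7924, 0.1544]), np.float64(1.045), 45, array([0.065, 0.017]), array([231.1, 131.7]))
(array([ 0.5664, -0.0885]), np.float64(2.438), 30, array([0.031, 0.011]), array([303.7, 199.1]))
(array([ 0.5564, -0.1112]), np.float64(2.377), 66, array([0.033, 0.022]), array([310.6, 202.2]))
(array([ 0.5713, -0.1401]), np.float64(1.309), 24, array([0.026, 0.011]), array([319.2, 197.8]))
[ 0.59398064 -0.14563692  0.39332306] [3.13915352e+00 3.02347845e-04 1.34973852e+00] [-3.65707433e-01  5.10232650e-01  1.28891064e+00  5.38276204e-05
  1.33999213e+00 -1.44662242e-01]
```

View pics/c3.png

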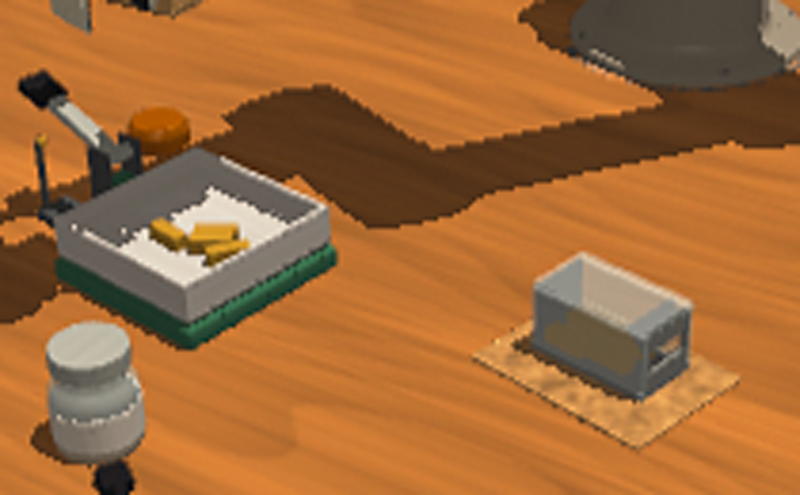

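c3: four bars lie in the pan around (195,240), the pan is down, and the box is untouched. Next I'll work out the box grasp and the wrist angles it needs.

```bash
cat > k.py <<'E'
from h import *
from scipy.optimize import least_squares
S=[(.3426,1.5249,.5249,.4041),(.5102,1.2889,.6116,.3933),(.72,1.28,.6642,.2597),(.41,1.95,.442,.2438),(.79,1.22,.6871,.2386),(.52,1.56,.5667,.299),(.8,1.19,.6948,.2423)]
def f(p): return [e for q2,q3,r,z in S for e in (p[0]*np.sin(q2)+p[1]*np.sin(q2+q3)-r, p[2]+p[0]*np.cos(q2)+p[1]*np.cos(q2+q3)-z)]
P=least_squares(f,[.5,.5,.2]); L2,L3,hd=P.x
def fk(q,sg,d6=.1):
    A=Ro.from_euler('z',q[0])*Ro.from_euler('y',q[1]+q[2]); w=Ro.from_euler('z',q[0]).apply([L2*np.sin(q[1]),0,L2*np.cos(q[1])+hd+d6])+A.apply([0,0,L3])
    R=A*Ro.from_euler('z',sg*q[3])*Ro.from_euler('y',q[4])*Ro.from_euler('z',q[5]+np.pi/2)
    return w+R.apply([0,0,d6]),R
lo=[-2.53,-.77,.04,-1,.28,-3.11];hi=[2.53,2.02,2.7,4.14,2.66,3.11]
def ik(tcp,R,sg,d6=.1):
    best=None
    for q4 in(-.5,1,2.5):
        for q6 in(-2,0,2):
            s=least_squares(lambda q:np.r_[(fk(q,sg,d6)[0]-tcp)*5,(fk(q,sg,d6)[1].inv()*R).as_rotvec()],[.2,.5,1.5,q4,1.2,q6],bounds=(lo,hi))
            if best is None or s.cost<best.cost: best=s
    return best.x.round(2),round(float(best.cost),5)
def Rtilt(s,sgn,t=np.pi/4):
    s=np.array([*s,0])/np.hypot(*s); d=np.sin(t)*s-np.cos(t)*np.array([0,0,1]); y=sgn*np.array([-s[1],s[0],0]); return Ro.from_matrix(np.c_[np.cross(y,d),y,d])
E
python3 - <<'E'
from k import *
print(P.x,P.cost)
d=shot("top"); hsv=cv2.cvtColor(d["image"],cv2.COLOR_RGB2HSV)
m=cv2.inRange(hsv,(0,0,80),(180,70,255)); k=np.zeros_like(m); k[190:245,185:250]=m[190:245,185:250]
c=max(cv2.findContours(k,0,2)[0],key=cv2.contourArea); q=cv2.minAreaRect(np.array([ray(d,*p[0],.057)[:2] for p in c],np.float32)*1000); print("box",q)
# mat: textured; blurred saturation/brightness difference
for z,col in((.003,0),):
    g=cv2.cvtColor(d["image"],cv2.COLOR_RGB2LAB); print(g[225,198],g[205,236],g[250,200],g[190,200])
    km=cv2.inRange(g,(110,0,0),(255,149,255)); print(km[195:240,190:248].mean())
    cv2.imwrite("pics/m.png",km)
    kk=np.zeros_like(km); kk[190:245,185:250]=cv2.morphologyEx(km,cv2.MORPH_CLOSE,np.ones((5,5)))[190:245,185:250]
    c=max(cv2.findContours(kk,0,2)[0],key=cv2.contourArea); print("mat",cv2.minAreaRect(np.array([ray(d,*p[0],.003)[:2] for p in c],np.float32)*1000))
s=(.168,.986); c=np.array([.4966,.1914,.031])
for sg in(1,-1):
  for y in(1,-1):
    R=Rtilt(s,y); print(sg,y,"pick",ik(c-R.apply([0,0,.159]),R,sg))
    R2=R*Ro.from_euler('z',np.pi); 
    print("   dump",ik(np.array([.559,-.122,.15])-R2.apply([0,0,.159]),R2,sg))
E
```

```text
[0.49867341 0.36811017 0.04339   ] 0.00022318800822256733
box ((496.6953430175781, 190.78814697265625), (97.15070343017578, 55.90443801879883), 80.3723373413086)
[138 140 153] [141 140 153] [114 143 151] [122 145 156]
234.09195402298852
mat ((506.50189208984375, 198.594970703125), (178.44485473632812, 213.37814331054688), 0.38165557384490967)
1 1 pick (array([0.02, 0.64, 2.03, 1.29, 0.81, 2.23]), 0.0)
   dump (array([-0.52,  0.65,  1.51,  0.74,  1.38, -0.65]), 0.0)
1 -1 pick (array([ 0.02,  0.64,  2.03,  1.29,  0.81, -0.91]), 0.0)
   dump (array([-0.52,  0.65,  1.51,  0.74,  1.38,  2.49]), 0.0)
-1 1 pick (array([ 0.03,  0.63,  1.97, -1.  ,  0.82,  2.48]), 0.01584)
   dump (array([-0.52,  0.65,  1.51, -0.74,  1.38, -0.65]), 0.0)
-1 -1 pick (array([ 0.03,  0.63,  1.97, -1.  ,  0.82, -0.66]), 0.01584)
   dump (array([-0.52,  0.65,  1.51, -0.74,  1.38,  2.49]), 0.0)
```

The rows are not in the units I measure in: shifts go in shares of 0.4 m and turns go in shares of 4 rad. I convert before sending: 0.112 rad is 0.028.

```bash
echo '[{"rot":[0, 0, -0.013]}, {"rot":[0, 0.028, 0]}, {"rot":[0, 0.028, 0]}, {"rot":[0, 0.028, 0]}, {"rot":[0, 0.028, 0]}, {"rot":[0, 0.028, 0]}, {"rot":[0, 0.028, 0]}, {"rot":[0, 0.028, 0]}]' | python3 drive.py 0.092 40
echo '[{}, {}]' | python3 drive.py
python3 - <<'E'
from k import *
d=shot("top"); hsv=cv2.cvtColor(d["image"],cv2.COLOR_RGB2HSV)
m=cv2.inRange(hsv,(0,0,80),(180,70,255)); k=np.zeros_like(m); k[190:245,185:250]=m[190:245,185:250]
c=max(cv2.findContours(k,0,2)[0],key=cv2.contourArea); q=cv2.minAreaRect(np.array([ray(d,*p[0],.057)[:2] for p in c],np.float32)*1000); print("box",q)
R=Rtilt((.168,.986),-1); g=np.array([.4984,.2007,.036]); rel(g-R.apply([0,0,.12]),R); rel(g,R)
E
```

```text
time: 16.73
tool_pos: [0.5935, -0.1461, 0.3909]
tool_rot: [-3.139, -0.79, 1.398]
contact_force: [0.1, -0.0, -1.2]
opening: 0.0904
grip_force: 0.0
time: 16.9
tool_pos: [0.5936, -0.1466, 0.3904]
tool_rot: [-3.137, -0.782, 1.396]
contact_force: [-0.3, 0.3, 0.0]
opening: 0.092
grip_force: 0.0
box ((496.4697570800781, 190.95111083984375), (97.16073608398438, 56.096229553222656), 80.07640838623047)
rot [-0.     0.004 -0.003] shift after turn [-0.0205 -0.1523  0.2026] q [-0.52  0.57  1.3   0.72  1.59 -0.46]
rot [-0.     0.004 -0.003] shift after turn [-0.0205 -0.1523  0.3226] q [-0.52  0.57  1.3   0.72  1.59 -0.46]
```

To row units: -0.038 m is -0.095, 0.034 m is 0.085.

```bash
echo '[{"trans":[-0.01, -0.095, 0]}, {"trans":[-0.01, -0.095, 0]}, {"trans":[-0.01, -0.095, 0]}, {"trans":[-0.01, -0.095, 0]}, {"trans":[-0.01, 0, 0.085]}, {"trans":[0, 0, 0.085]}, {"trans":[0, 0, 0.085]}, {"trans":[0, 0, 0.085]}]' | python3 drive.py
echo '[{"trans":[0, 0, 0.085]}, {"trans":[0, 0, 0.085]}, {}, {}]' | python3 drive.py
python3 - <<'E'
from k import *
R=Rtilt((.17,.985),-1); g=np.array([.4984,.2007,.036]); rel(g,R)
s=shot('scene');a=cv2.resize(s['image'][120:250,180:390,::-1],(800,495),interpolation=cv2.INTER_CUBIC);cv2.imwrite('pics/c5.png',a)
E
```

```text
time: 17.62
tool_pos: [0.4576, -0.0387, 0.2812]
tool_rot: [3.139, -0.78, 1.403]
contact_force: [0.8, 0.9, 0.3]
opening: 0.0919
grip_force: 0.0
time: 17.95
tool_pos: [0.4657, 0.0089, 0.2328]
tool_rot: [-3.139, -0.783, 1.403]
contact_force: [0.1, 0.0, 0.7]
opening: 0.0917
grip_force: 0.0
rot [-0.005  0.003  0.002] shift after turn [-0.0016 -0.0004  0.1177] q [-0.36  0.53  1.95  0.9   1.08 -0.81]
```

View pics/c5.png

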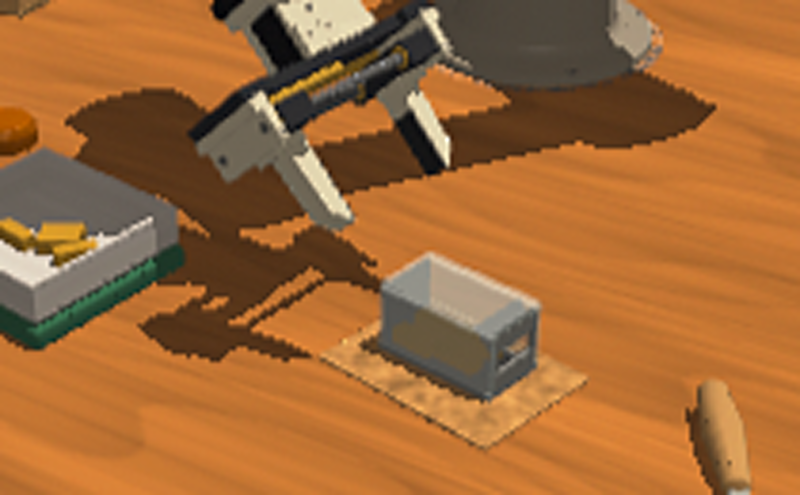

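c5: the open gripper is tilted 45° behind the box at (460,325), and the fingers at (335,215) and (435,165) straddle its width. I'll move in along the tool axis.

To row units: 0.025 m is 0.0625, 0.017 m is 0.0425.

```bash
echo '[{"trans":[-0.0038, 0, 0.0625]}, {"trans":[0, 0, 0.0625]}, {"trans":[0, 0, 0.0625]}, {"trans":[0, 0, 0.0625]}, {"trans":[0, 0, 0.0425]}, {}, {}]' | python3 drive.py
echo '[{}, {}, {}, {}, {}, {}, {}]' | python3 drive.py 0.0 40
python3 -c "
from h import *
o=robot.observe(); R=Ro.from_euler('xyz',o['tool_rot']); print((o['tool_pos']+R.apply([0,0,.159])).round(4),o['qpos'].round(2))"
```

```text
time: 18.58
tool_pos: [0.4804, 0.0875, 0.1503]
tool_rot: [3.14, -0.784, 1.403]
contact_force: [-0.2, -0.0, 0.3]
opening: 0.0916
grip_force: 0.0
time: 19.17
tool_pos: [0.4799, 0.0878, 0.1497]
tool_rot: [3.142, -0.784, 1.401]
contact_force: [-2.3, -2.2, 2.7]
opening: 0.0538
grip_force: 40.0
[0.4988 0.1985 0.0372] [-0.19  0.7   1.97  1.13  0.89 -0.96]
```

To row units: -0.023 m is -0.0575, -0.01 m is -0.025.

```bash
echo '[{"trans":[0.025, 0, -0.025]}, {"trans":[0.05, 0, -0.05]}, {"trans":[0.0575, 0, -0.0575]}, {"trans":[0.0575, 0, -0.0575]}, {"trans":[0.045, 0, -0.045]}, {}]' | python3 drive.py
echo '[{"trans":[-0.0688, 0.0313, -0.0688]}, {"trans":[-0.0688, 0.0313, -0.0688]}, {"trans":[-0.0688, 0.0313, -0.0688]}, {"trans":[-0.0688, 0.0313, -0.0688]}, {"trans":[-0.0688, 0.0313, -0.0688]}, {"trans":[-0.0688, 0.0313, -0.0688]}, {"trans":[-0.0688, 0.0313, -0.0688]}, {"trans":[-0.0688, 0.0313, -0.0688]}]' | python3 drive.py
echo '[{}, {}, {}]' | python3 drive.py
python3 -c "
from k import *
o=robot.observe(); R=Ro.from_euler('xyz',o['tool_rot']); print((o['tool_pos']+R.apply([0,0,.159])).round(4),o['qpos'].round(2))
s=shot('scene');a=cv2.resize(s['image'][80:240,130:350,::-1],(800,582),interpolation=cv2.INTER_CUBIC);cv2.imwrite('pics/c6.png',a)"
```

```text
time: 19.67
tool_pos: [0.4807, 0.0882, 0.2867]
tool_rot: [3.131, -0.784, 1.409]
contact_force: [2.0, -0.4, -2.6]
opening: 0.0538
grip_force: 40.0
time: 20.33
tool_pos: [0.5255, -0.2374, 0.2812]
tool_rot: [-3.139, -0.785, 1.399]
contact_force: [1.8, -0.0, -2.7]
opening: 0.0536
grip_force: 40.0
time: 20.58
tool_pos: [0.5255, -0.2352, 0.2813]
tool_rot: [-3.138, -0.786, 1.398]
contact_force: [-0.0, 1.0, -2.5]
opening: 0.054
grip_force: 40.0
[ 0.5443 -0.1243  0.1689] [-0.71  0.66  1.48  0.66  1.49 -0.76]
```

View pics/c6.png

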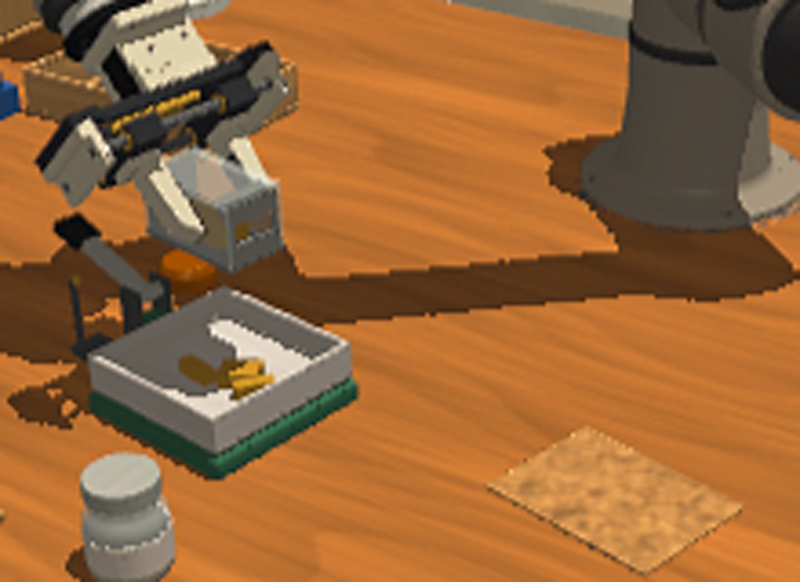

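c6: the box is held over the pan with the slot to the right (+y), and the mat lies bare. Now the half turn.

To row units: -0.0134 m is -0.0335, 0.12 rad is 0.03.

```bash
echo '[{"trans":[-0.0335, 0, 0.0335]}, {"rot":[0, 0, 0.03]}, {"rot":[0, 0, 0.03]}, {"rot":[0, 0, 0.03]}, {"rot":[0, 0, 0.03]}, {"rot":[0, 0, 0.03]}, {"rot":[0, 0, 0.03]}, {"rot":[0, 0, 0.03]}]' | python3 drive.py
echo '[{"rot":[0, 0, 0.03]}, {"rot":[0, 0, 0.03]}, {"rot":[0, 0, 0.03]}, {"rot":[0, 0, 0.03]}, {"rot":[0, 0, 0.03]}, {"rot":[0, 0, 0.03]}, {"rot":[0, 0, 0.03]}, {"rot":[0, 0, 0.03]}]' | python3 drive.py
echo '[{"rot":[0, 0, 0.03]}, {"rot":[0, 0, 0.03]}, {"rot":[0, 0, 0.03]}, {"rot":[0, 0, 0.03]}, {"rot":[0, 0, 0.03]}, {"rot":[0, 0, 0.03]}, {"rot":[0, 0, 0.03]}, {"rot":[0, 0, 0.03]}]' | python3 drive.py
echo '[{"rot":[0, 0, 0.03]}, {"rot":[0, 0, 0.03]}, {"rot":[0, 0, 0.0053]}, {}, {}]' | python3 drive.py
python3 - <<'E'
from k import *
rel([.559,-.128,.125],Rtilt((.168,.986),1))
d=shot('top','top3'); s=shot('scene'); o=robot.observe(); print(o['qpos'].round(2),o['contact_force'])
a=cv2.resize(s['image'][90:240,130:330,::-1],(800,600),interpolation=cv2.INTER_CUBIC);cv2.imwrite('pics/c7.png',a)
g=cv2.medianBlur(cv2.cvtColor(d["image"],cv2.COLOR_RGB2LAB),3); km=cv2.inRange(g,(126,0,0),(255,143,255)); k=np.zeros_like(km);k[190:245,185:250]=km[190:245,185:250]
c=max(cv2.findContours(k,0,2)[0],key=cv2.contourArea); print("mat",cv2.minAreaRect(np.array([ray(d,*p[0],.003)[:2] for p in c],np.float32)*1000))
E
```

```text
time: 21.3
tool_pos: [0.5259, -0.2336, 0.2638]
tool_rot: [-2.499, -0.487, 0.392]
contact_force: [0.0, -0.3, -2.8]
opening: 0.0536
grip_force: 40.0
time: 21.97
tool_pos: [0.5259, -0.2336, 0.2639]
tool_rot: [-2.371, 0.166, -0.336]
contact_force: [0.7, 0.2, -3.0]
opening: 0.054
grip_force: 40.0
time: 22.63
tool_pos: [0.5259, -0.2336, 0.2639]
tool_rot: [-2.791, 0.717, -1.231]
contact_force: [-0.1, -0.3, -3.2]
opening: 0.0541
grip_force: 40.0
time: 23.05
tool_pos: [0.5259, -0.2346, 0.264]
tool_rot: [-3.019, 0.777, -1.566]
contact_force: [0.6, -0.6, -2.5]
opening: 0.0539
grip_force: 40.0
rot [ 0.    -0.001  0.124] shift after turn [ 0.0201 -0.0147  0.0175] q [-0.7   0.68  1.5   0.66  1.46  2.24]
[-0.7   0.68  1.5   0.66  1.46  2.24] [ 0.24167509  0.86511211 -2.80589596]
mat ((507.6024475097656, 194.05369567871094), (154.14305114746094, 113.27388000488281), 77.97657012939453)
```

View pics/c7.png

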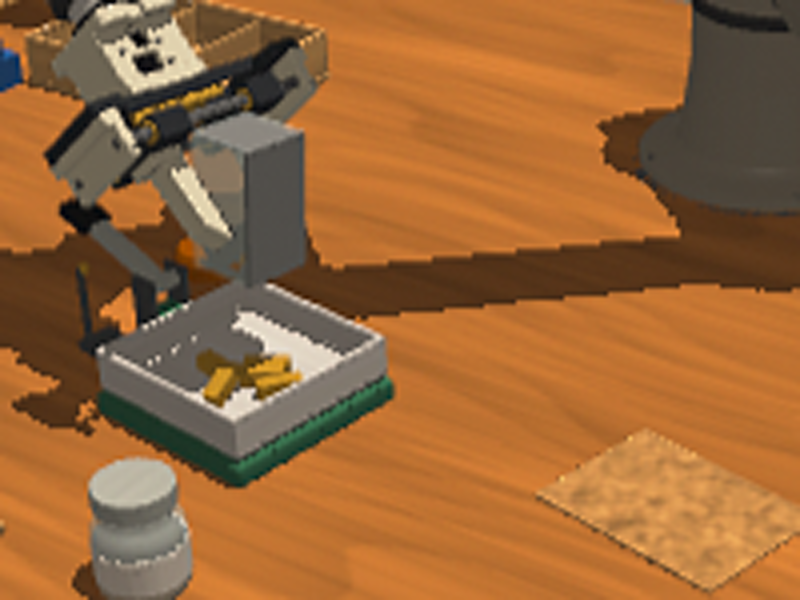

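c7: the box is upside down over the pan with its slot end at (270,285), and a fifth bar seems to be out. I'll finish the turn, centre and lower it, then shake.

To row units: 0.01 m is 0.025, 0.009 m is 0.0225, 0.124 rad is 0.031.

```bash
echo '[{"rot":[0, 0, 0.031]}, {"trans":[0.025, -0.0185, 0.0225]}, {"trans":[0.025, -0.0185, 0.0213]}, {}, {}]' | python3 drive.py
echo '[{"trans":[-0.03, 0, -0.03]}, {"trans":[0.03, 0, 0.03]}, {"trans":[-0.03, 0, -0.03]}, {"trans":[0.03, 0, 0.03]}, {"trans":[-0.03, 0, -0.03]}, {"trans":[0.03, 0, 0.03]}, {"trans":[-0.03, 0, -0.03]}, {"trans":[0.03, 0, 0.03]}]' | python3 drive.py
echo '[{"trans":[0, 0.025, 0]}, {"trans":[0, -0.05, 0]}, {"trans":[0, 0.05, 0]}, {"trans":[0, -0.05, 0]}, {"trans":[0, 0.05, 0]}, {"trans":[0, -0.05, 0]}, {"trans":[0, 0.05, 0]}, {"trans":[0, -0.025, 0]}]' | python3 drive.py
echo '[{"trans":[-0.03, 0, -0.03]}, {"trans":[0.03, 0, 0.03]}, {"trans":[-0.03, 0, -0.03]}, {"trans":[0.03, 0, 0.03]}, {"trans":[-0.03, 0, -0.03]}, {"trans":[0.03, 0, 0.03]}, {}, {}]' | python3 drive.py
echo '[{}, {}, {}]' | python3 drive.py
python3 - <<'E'
from k import *
rel([.559,-.128,.125],Rtilt((.168,.986),1))
d=shot('top','top3'); s=shot('scene')
a=cv2.resize(s['image'][90:240,130:330,::-1],(800,600),interpolation=cv2.INTER_CUBIC);cv2.imwrite('pics/c8.png',a)
E
```

```text
time: 23.57
tool_pos: [0.5399, -0.2395, 0.2369]
tool_rot: [3.137, 0.785, -1.745]
contact_force: [0.3, -0.4, -2.9]
opening: 0.0537
grip_force: 40.0
time: 24.23
tool_pos: [0.541, -0.2403, 0.2427]
tool_rot: [-3.133, 0.782, -1.737]
contact_force: [1.4, -0.2, -1.6]
opening: 0.0539
grip_force: 40.0
time: 24.9
tool_pos: [0.5372, -0.2388, 0.2376]
tool_rot: [3.133, 0.786, -1.748]
contact_force: [0.9, -0.6, -2.6]
opening: 0.0539
grip_force: 40.0
time: 25.57
tool_pos: [0.5397, -0.2395, 0.2378]
tool_rot: [3.137, 0.785, -1.746]
contact_force: [-0.2, 0.3, -2.5]
opening: 0.0537
grip_force: 40.0
time: 25.82
tool_pos: [0.5401, -0.2398, 0.2379]
tool_rot: [3.139, 0.784, -1.745]
contact_force: [-0.2, 0.0, -0.9]
opening: 0.0539
grip_force: 40.0
rot [-0.001 -0.001 -0.004] shift after turn [-0.0003  0.0001  0.001 ] q [-0.7   0.73  1.47  0.66  1.44  2.36]
```

View pics/c8.png

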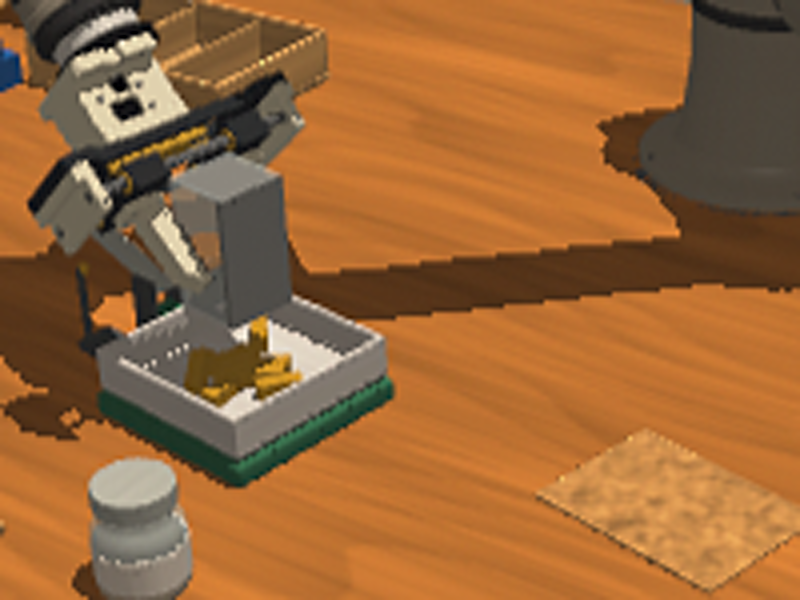

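c8: there are more bars in the pan, and one stands upright at (260,335) just under the slot. I'll raise the box 35 mm and shake again.

```bash
echo '[{"trans":[-0.03, 0, -0.03]}, {"trans":[-0.03, 0, -0.03]}, {}, {}, {}]' | python3 drive.py
echo '[{"trans":[-0.03, 0, -0.03]}, {"trans":[0.03, 0, 0.03]}, {"trans":[-0.03, 0, -0.03]}, {"trans":[0.03, 0, 0.03]}, {"trans":[-0.03, 0, -0.03]}, {"trans":[0.03, 0, 0.03]}, {"trans":[-0.03, 0, -0.03]}, {"trans":[0.03, 0, 0.03]}]' | python3 drive.py
echo '[{"trans":[0, 0.025, 0]}, {"trans":[0, -0.05, 0]}, {"trans":[0, 0.05, 0]}, {"trans":[0, -0.05, 0]}, {"trans":[0, 0.05, 0]}, {"trans":[0, -0.05, 0]}, {"trans":[0, 0.05, 0]}, {"trans":[0, -0.025, 0]}]' | python3 drive.py
echo '[{"trans":[0.025, 0, -0.025]}, {"trans":[-0.05, 0, 0.05]}, {"trans":[0.05, 0, -0.05]}, {"trans":[-0.05, 0, 0.05]}, {"trans":[0.025, 0, -0.025]}, {}, {}, {}]' | python3 drive.py
echo '[{}, {}, {}, {}]' | python3 drive.py
python3 - <<'E'
from k import *
s=shot('scene')
a=cv2.resize(s['image'][90:240,130:330,::-1],(800,600),interpolation=cv2.INTER_CUBIC);cv2.imwrite('pics/c9.png',a)
E
```

```text
time: 26.33
tool_pos: [0.54, -0.2396, 0.2706]
tool_rot: [3.137, 0.784, -1.746]
contact_force: [0.9, -0.4, -2.2]
opening: 0.0537
grip_force: 40.0
time: 27.0
tool_pos: [0.5409, -0.2401, 0.2741]
tool_rot: [-3.138, 0.783, -1.741]
contact_force: [1.4, -1.3, -0.3]
opening: 0.0538
grip_force: 40.0
time: 27.67
tool_pos: [0.5374, -0.2387, 0.2689]
tool_rot: [3.128, 0.787, -1.752]
contact_force: [1.1, -0.5, -1.9]
opening: 0.054
grip_force: 40.0
time: 28.33
tool_pos: [0.5401, -0.2402, 0.2709]
tool_rot: [3.138, 0.784, -1.747]
contact_force: [0.5, 0.2, -1.6]
opening: 0.0538
grip_force: 40.0
time: 28.67
tool_pos: [0.5402, -0.2397, 0.2714]
tool_rot: [3.138, 0.784, -1.745]
contact_force: [-0.8, -0.6, -1.4]
opening: 0.054
grip_force: 40.0
```

View pics/c9.png

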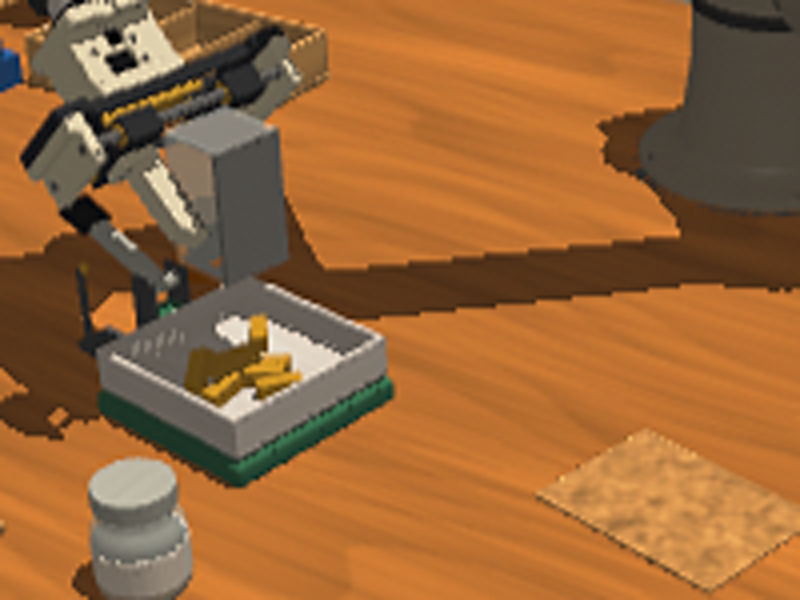

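c9: about seven bars are in the pan, one of them upright or leaning at (260,330). The wrist load fell from 2.7 N to about 1.5 N, so three bars have left. I'll turn back over the pan and check the box contents.

To row units: -0.12 rad is -0.03.

```bash
for i in 1 2 3 4; do echo '[{}]' | python3 drive.py | grep contact; done
echo '[{"rot":[0, 0, -0.03]}, {"rot":[0, 0, -0.03]}, {"rot":[0, 0, -0.03]}, {"rot":[0, 0, -0.03]}, {"rot":[0, 0, -0.03]}, {"rot":[0, 0, -0.03]}, {"rot":[0, 0, -0.03]}, {"rot":[0, 0, -0.03]}]' | python3 drive.py
echo '[{"rot":[0, 0, -0.03]}, {"rot":[0, 0, -0.03]}, {"rot":[0, 0, -0.03]}, {"rot":[0, 0, -0.03]}, {"rot":[0, 0, -0.03]}, {"rot":[0, 0, -0.03]}, {"rot":[0, 0, -0.03]}, {"rot":[0, 0, -0.03]}]' | python3 drive.py >/dev/null
echo '[{"rot":[0, 0, -0.03]}, {"rot":[0, 0, -0.03]}, {"rot":[0, 0, -0.03]}, {"rot":[0, 0, -0.03]}, {"rot":[0, 0, -0.03]}, {"rot":[0, 0, -0.03]}, {"rot":[0, 0, -0.03]}, {"rot":[0, 0, -0.03]}]' | python3 drive.py >/dev/null
echo '[{"rot":[0, 0, -0.03]}, {"rot":[0, 0, -0.03]}, {}, {}]' | python3 drive.py
python3 - <<'E'
from k import *
o=robot.observe(); T=Ro.from_euler('xyz',[np.pi,-.784,1.401]); g=np.array([.4799,.0878,.1497])+T.apply([0,0,.159])
rel(g+[0,0,.13],T); rel(g,T)
s=shot('scene');d=shot('top','top4')
a=cv2.resize(s['image'][85:235,130:330,::-1],(800,600),interpolation=cv2.INTER_CUBIC);cv2.imwrite('pics/c10.png',a)
E
```

```text
contact_force: [-0.3, 0.6, -1.2]
contact_force: [0.5, 0.6, -1.5]
contact_force: [0.9, -0.1, -2.3]
contact_force: [0.5, -0.5, -2.1]
time: 29.72
tool_pos: [0.5402, -0.2397, 0.2714]
tool_rot: [-2.456, 0.415, -0.628]
contact_force: [-0.2, 0.4, -1.6]
opening: 0.0539
grip_force: 40.0
time: 31.38
tool_pos: [0.5402, -0.2397, 0.2714]
tool_rot: [-3.113, -0.784, 1.36]
contact_force: [-0.3, 0.1, -1.1]
opening: 0.054
grip_force: 40.0
rot [ 0.    -0.    -0.029] shift after turn [ 0.2272 -0.1148  0.2149] q [-0.7   0.69  1.45  0.66  1.49 -0.72]
rot [ 0.    -0.    -0.029] shift after turn [ 0.1355 -0.1148  0.3069] q [-0.7   0.69  1.45  0.66  1.49 -0.72]
```

View pics/c10.png

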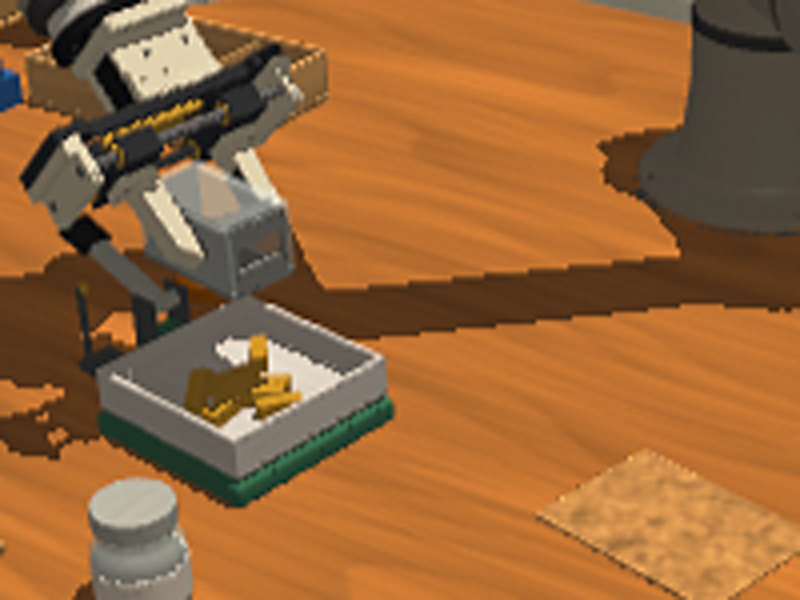

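c10: the slot is back to the side and no brass is visible in the box. I'll return it to the mat.

To row units: 0.0284 m is 0.071, 0.0269 m is 0.0673, -0.029 rad is -0.0073.

```bash
echo '[{"rot":[0, 0, -0.0073]}, {"trans":[0.071, -0.0328, 0.0673]}, {"trans":[0.071, -0.0328, 0.0673]}, {"trans":[0.071, -0.0328, 0.0673]}, {"trans":[0.071, -0.0328, 0.0673]}, {"trans":[0.071, -0.0328, 0.0673]}, {"trans":[0.071, -0.0328, 0.0673]}, {"trans":[0.071, -0.0328, 0.0673]}]' | python3 drive.py
echo '[{"trans":[0.071, -0.0328, 0.0673]}, {}, {}, {"trans":[-0.0443, 0, 0.0443]}, {"trans":[-0.0443, 0, 0.0443]}, {"trans":[-0.0443, 0, 0.0443]}, {"trans":[-0.0443, 0, 0.0443]}, {}]' | python3 drive.py
echo '[{}, {}]' | python3 drive.py
python3 - <<'E'
from k import *
T=Ro.from_euler('xyz',[np.pi,-.784,1.401]); g=np.array([.49,.086,.1505])+T.apply([0,0,.159]); rel(g,T)
s=shot('scene');cv2.imwrite('pics/x.png',s['image'][:,:,::-1])
d=shot('top')
for b in bars(d): print(b)
E
```

```text
time: 32.15
tool_pos: [0.4946, 0.0472, 0.2784]
tool_rot: [3.14, -0.784, 1.402]
contact_force: [0.9, -0.1, -1.9]
opening: 0.0538
grip_force: 40.0
time: 32.82
tool_pos: [0.4885, 0.0847, 0.1753]
tool_rot: [-3.136, -0.783, 1.396]
contact_force: [-2.2, -1.2, -1.5]
opening: 0.0536
grip_force: 40.0
time: 32.98
tool_pos: [0.4898, 0.0853, 0.18]
tool_rot: [3.137, -0.785, 1.405]
contact_force: [0.5, -0.4, -1.3]
opening: 0.0538
grip_force: 40.0
rot [ 0.002 -0.001  0.003] shift after turn [-0.0203  0.      0.0214] q [-0.19  0.65  1.94  1.07  0.93 -0.86]
(array([0.7924, 0.1544]), np.float64(1.045), 45, array([0.065, 0.017]), array([231.1, 131.7]))
(array([ 0.5784, -0.1314]), np.float64(2.683), 167, array([0.054, 0.045]), array([316.6, 195.6]))
(array([ 0.575 , -0.0955]), np.float64(2.067), 9, array([0.012, 0.01 ]), array([305.8, 196.6]))
(array([ 0.5601, -0.2902]), np.float64(2.995), 9, array([0.013, 0.008]), array([364.7, 201.4]))
(array([ 0.5173, -0.1486]), np.float64(0.748), 34, array([0.031, 0.012]), array([322. , 214.1]))
```

To row units: -0.007 m is -0.0175, -0.0045 m is -0.0113.

```bash
echo '[{"trans":[-0.0175, 0, 0.0175]}, {"trans":[-0.0175, 0, 0.0175]}, {"trans":[-0.0113, 0, 0.0113]}, {"trans":[-0.0058, 0, 0.0058]}, {}, {}]' | python3 drive.py
echo '[{}, {}, {}, {}, {}, {}]' | python3 drive.py 0.092
echo '[{"trans":[0, 0, -0.05]}, {"trans":[0, 0, -0.1]}, {"trans":[0, 0, -0.1]}, {"trans":[0, 0, -0.1]}, {"trans":[0, 0, -0.1]}, {"trans":[0, 0, -0.1]}, {}]' | python3 drive.py
echo '[{"rot":[0, -0.028, 0]}, {"rot":[0, -0.028, 0]}, {"rot":[0, -0.028, 0]}, {"rot":[0, -0.028, 0]}, {"rot":[0, -0.028, 0]}, {"rot":[0, -0.028, 0]}, {"rot":[0, -0.028, 0]}, {}]' | python3 drive.py 0.0
python3 - <<'E'
from k import *
rel([.537,-.283,.15],Rdown(1.43),.178)
s=shot('scene')
a=cv2.resize(s['image'][110:260,140:340,::-1],(800,600),interpolation=cv2.INTER_CUBIC);cv2.imwrite('pics/c11.png',a)
d=shot('top')
hsv=cv2.cvtColor(d["image"],cv2.COLOR_RGB2HSV)
def quad(m,z,r):
    k=np.zeros_like(m); k[r[1]:r[3],r[0]:r[2]]=m[r[1]:r[3],r[0]:r[2]]
    c=max(cv2.findContours(k,0,2)[0],key=cv2.contourArea); return cv2.minAreaRect(np.array([ray(d,*p[0],z)[:2] for p in c],np.float32)*1000)
print("box",quad(cv2.inRange(hsv,(0,0,80),(180,70,255)),.057,(185,190,250,245)))
for b in bars(d): print(b)
a=cv2.resize(d['image'][160:240,185:395,::-1],None,fx=3.8,fy=3.8,interpolation=cv2.INTER_CUBIC);cv2.imwrite('pics/c12.png',a)
E
```

```text
time: 33.58
tool_pos: [0.4894, 0.0859, 0.1501]
tool_rot: [3.137, -0.784, 1.407]
contact_force: [-0.5, 0.4, -1.8]
opening: 0.0535
grip_force: 40.0
time: 34.08
tool_pos: [0.4892, 0.0859, 0.1497]
tool_rot: [3.137, -0.784, 1.407]
contact_force: [0.3, -0.0, 0.0]
opening: 0.0888
grip_force: 0.0
time: 34.67
tool_pos: [0.4636, -0.0713, 0.31]
tool_rot: [3.125, -0.781, 1.411]
contact_force: [1.3, -0.4, 0.1]
opening: 0.0917
grip_force: 0.0
time: 35.33
tool_pos: [0.4628, -0.0661, 0.3052]
tool_rot: [3.139, 0.004, 1.406]
contact_force: [-0.6, 1.1, -1.1]
opening: 0.0427
grip_force: 0.0
rot [ 0.003  0.004 -0.024] shift after turn [-0.2043  0.1039 -0.0228] q [-0.3   0.35  1.82 -0.    0.97 -0.14]
box ((507.2986755371094, 188.65249633789062), (97.40766906738281, 55.8766975402832), 80.542724609375)
(array([0.7922, 0.1542]), np.float64(1.058), 43, array([0.065, 0.017]), array([231.1, 131.8]))
(array([ 0.5913, -0.1326]), np.float64(1.271), 81, array([0.046, 0.027]), array([316.9, 191.7]))
(array([ 0.5599, -0.2897]), np.float64(3.11), 8, array([0.014, 0.006]), array([364.5, 201.5]))
```

View pics/c11.png

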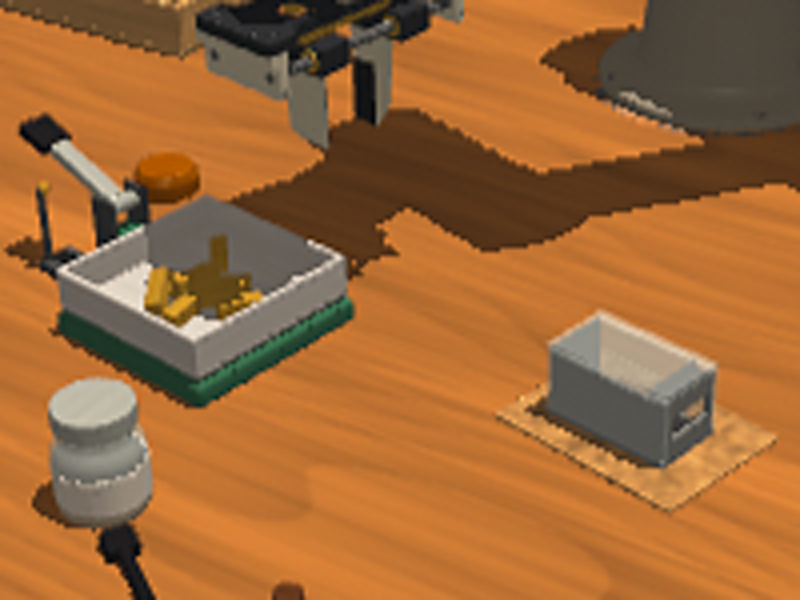

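c11: the box sits on its mat at (635,390), and nothing shows through its walls. The bars are in the pan, one standing up at (218,255). I'll check the top view.

View pics/c12.png

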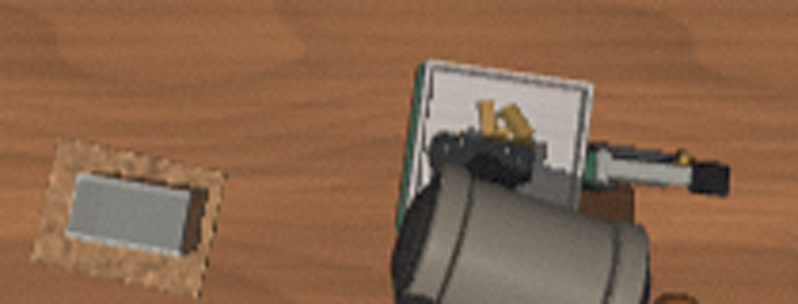

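c12: the box is on the mat with the slot to +y. The arm hides much of the pan, so I'll move over the lever and look again.

To row units: -0.034 m is -0.085, 0.0173 m is 0.0433, -0.024 rad is -0.006.

```bash
echo '[{"rot":[0, 0, -0.006]}, {"trans":[-0.085, 0.0433, -0.01]}, {"trans":[-0.085, 0.0433, -0.01]}, {"trans":[-0.085, 0.0433, -0.01]}, {"trans":[-0.085, 0.0433, -0.01]}, {"trans":[-0.085, 0.0433, -0.01]}, {"trans":[-0.085, 0.0433, -0.01]}, {}]' | python3 drive.py 0.0
echo '[{}, {}]' | python3 drive.py
python3 - <<'E'
from k import *
rel([.537,-.283,.12],Rdown(1.43),.178)
d=shot('top');s=shot('scene')
for b in bars(d): print(b)
for n,x in(('top',d),('sc',s)):
    u,v=proj(x,[.559,-.122,.035]);u,v=int(u),int(v); c=x['image'][v-30:v+30,u-40:u+40,::-1]; print(n,u-40,v-30)
    cv2.imwrite(f'pics/p_{n}.png',cv2.resize(c,None,fx=5,fy=5,interpolation=cv2.INTER_CUBIC))
cv2.imwrite('pics/c13.png',np.hstack([cv2.imread('pics/p_top.png'),cv2.imread('pics/p_sc.png')]))
E
```

```text
time: 36.1
tool_pos: [0.5371, -0.2904, 0.3297]
tool_rot: [3.135, 0.001, 1.424]
contact_force: [-1.1, 0.6, 0.1]
opening: 0.0007
grip_force: 0.0
time: 36.27
tool_pos: [0.5359, -0.284, 0.3288]
tool_rot: [3.14, -0.003, 1.427]
contact_force: [0.0, -0.0, -0.5]
opening: 0.0003
grip_force: 0.0
rot [ 0.002 -0.003 -0.003] shift after turn [0.0011 0.001  0.0308] q [-0.61  0.55  1.4   0.    1.19 -0.47]
(array([0.7921, 0.1537]), np.float64(1.052), 43, array([0.066, 0.017]), array([231.3, 131.8]))
(array([ 0.5732, -0.1218]), np.float64(2.124), 232, array([0.077, 0.046]), array([313.7, 197.2]))
(array([ 0.5176, -0.1482]), np.float64(0.766), 35, array([0.032, 0.012]), array([321.9, 214. ]))
top 275 170
sc 150 150
```

View pics/c13.png

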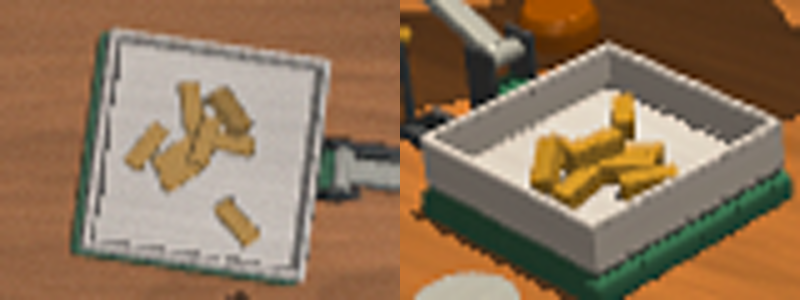

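c13: the left (top) view shows seven bars lying in the pan, six in a heap and one at (237,222). Their mask area of 267 px is about seven times 38 px. The pan is down, so I'll turn the closed gripper 90° to clear the post and press the lever.

To row units: 0.12 rad is 0.03.

```bash
echo '[{"rot":[0, 0, 0.03]}, {"rot":[0, 0, 0.03]}, {"rot":[0, 0, 0.03]}, {"rot":[0, 0, 0.03]}, {"rot":[0, 0, 0.03]}, {"rot":[0, 0, 0.03]}, {"rot":[0, 0, 0.03]}]' | python3 drive.py 0.0 20
echo '[{"rot":[0, 0, 0.03]}, {"rot":[0, 0, 0.03]}, {"rot":[0, 0, 0.03]}, {"rot":[0, 0, 0.03]}, {"rot":[0, 0, 0.03]}, {"rot":[0, 0, 0.03]}, {}]' | python3 drive.py
echo '[{"trans":[0, 0, 0.05]}, {"trans":[0, 0, 0.025]}, {}, {}]' | python3 drive.py
python3 -c "
from k import *
rel([.536,-.285,.10],Rdown(-.14),.178)"
```

```text
time: 36.95
tool_pos: [0.5364, -0.2824, 0.3298]
tool_rot: [3.14, -0.003, 0.584]
contact_force: [0.4, 0.3, -0.1]
opening: 0.0003
grip_force: 0.0
time: 37.53
tool_pos: [0.5364, -0.2826, 0.3299]
tool_rot: [-3.141, -0.003, -0.135]
contact_force: [-0.6, 0.3, 0.2]
opening: 0.0001
grip_force: 0.0
time: 37.87
tool_pos: [0.5364, -0.2834, 0.2991]
tool_rot: [-3.141, -0.001, -0.13]
contact_force: [0.2, 0.4, 1.3]
opening: 0.0004
grip_force: 0.0
rot [-0.001 -0.001  0.01 ] shift after turn [-0.0002  0.0016  0.0211] q [-0.61  0.58  1.43  0.    1.12  1.09]
```

To row units: 0.01 m is 0.025, 0.008 m is 0.02.

```bash
echo '[{"trans":[0, 0, 0.025]}, {"trans":[0, 0, 0.02]}, {"trans":[0, 0, 0.02]}, {"trans":[0, 0, 0.02]}, {}]' | python3 drive.py
echo '[{"trans":[0, 0, 0.02]}, {"trans":[0, 0, 0.02]}, {"trans":[0, 0, 0.015]}, {}, {}]' | python3 drive.py
echo '[{"trans":[0, 0, -0.05]}, {"trans":[0, 0, -0.075]}, {"trans":[0, 0, -0.1]}, {"trans":[0, 0, -0.1]}, {"trans":[0, 0, -0.1]}, {}]' | python3 drive.py
python3 - <<'E'
from k import *
d=shot('top');s=shot('scene')
m=cv2.inRange(cv2.cvtColor(s['image'],cv2.COLOR_RGB2HSV),(0,0,0),(180,255,60))
for z in(.062,.104): print(z,proj(s,[.536,-.285,z]))
print("area",sum(b[2] for b in bars(d) if abs(b[0][0]-.56)<.07 and -.2<b[0][1]<-.05), robot.observe()['tool_pos'])
cv2.imwrite('pics/c14.png',cv2.resize(s['image'][110:250,125:345,::-1],(800,509),interpolation=cv2.INTER_CUBIC))
E
```

```text
time: 38.28
tool_pos: [0.5364, -0.2839, 0.264]
tool_rot: [-3.141, -0.001, -0.132]
contact_force: [0.2, -0.6, 1.7]
opening: 0.0006
grip_force: 1.0
time: 38.7
tool_pos: [0.5366, -0.2838, 0.2429]
tool_rot: [-3.141, -0.002, -0.132]
contact_force: [-0.5, -0.1, -0.5]
opening: 0.0007
grip_force: 0.0
time: 39.2
tool_pos: [0.5369, -0.2841, 0.4229]
tool_rot: [3.135, -0.016, -0.132]
contact_force: [-0.6, -0.3, 1.2]
opening: 0.0002
grip_force: 0.0
0.062 (np.float64(152.13263570514334), np.float64(153.70009970132358))
0.104 (np.float64(150.34262297500067), np.float64(140.96269211749066))
area 263 [ 0.53620707 -0.28374776  0.41563113]
```

View pics/c14.png

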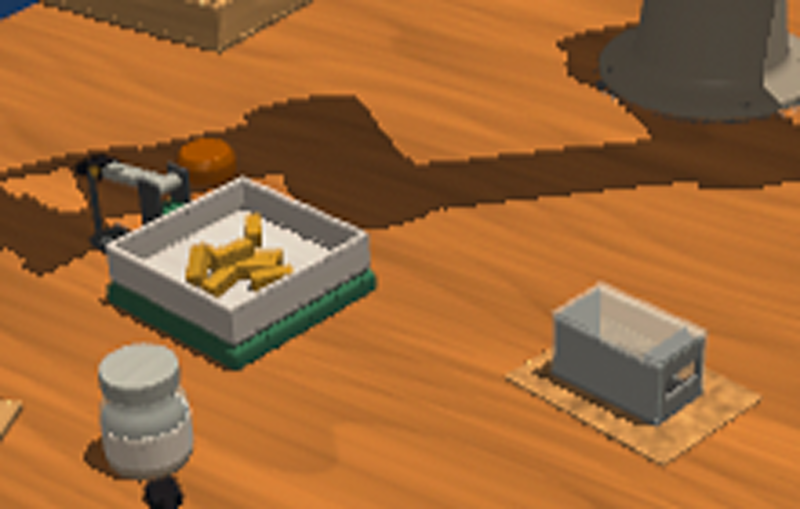

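c14: the lever is down, with its pad at (97,165), i.e. image (152,155), which matches the 62 mm "down" height. The box and bars are in place, so I'm handing in.

```bash
echo '[{}, {}, {}, {}]' | python3 drive.py | head -2; python3 -c "
from cell import robot, cam, workorder
print(workorder.hand_in())"
```

```text
time: 39.63
tool_pos: [0.5362, -0.2839, 0.4123]
the job is handed in; nothing more can be done
None
```

The job is handed in after about 40 s of robot time, and no verdict was printed: the last pictures show all seven bars in the sunken pan, the lever locked down, and the empty box flat on its mat with the slot facing as before.

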